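Load and close the sterilising canister

TASK

Load the sterilising canister: turn each green slide carrier on the bench edge-on and tip it through the slot in the canister's deck so that it drops right inside. When all are in, close the vent: back the blue wing knob off counter-clockwise until its thread start clicks and it drops, then turn it clockwise as far as it goes; last, turn the orange locking knob clockwise until it clicks past its detent. Leave the other things on the bench alone.

Things in the scene. Friction and masses are not known exactly. Their poses are not given: they have to be found in the camera images.
- canister: Sterilising canister, fixed, 180 (x) x 240 (y) mm, flat deck on top at z = 145 mm; origin under its centre, z up, yaw varies. Its steel left half (+y) is a hollow chamber (inside 170 x 115 mm, floor 14 mm up) with a slot in the deck; its white right half is solid and carries two wing knobs on bosses: blue (vent) at x -50, y -66, orange (lock) at x +50, y -66 mm
- slot (a point): Centre of the loading slot at deck level, axes as the canister's. Slot 24 mm wide (x), 70 mm long (y), blue border, deck sheet 4 mm thick. A carrier passes only edge-on, short end first, its width along the slot; tilted 45 degrees or steeper it fits and, let go with over half of it below the deck, tips and falls in. The chamber is deeper than a carrier is long
- vent_grip (a point): Middle of the grip bar of the blue vent knob, on its axis. x runs along the bar, z is up. The bar is 56 mm long, 14 mm thick and 22 mm high (11 mm above and below this point), on a round skirt 50 mm across whose top is 12 mm below this point. Goes down 7 mm when the knob drops
- vent_knob (a joint): Blue vent knob, rad, growing clockwise from above; 0 = bar along the canister's x. Starts near 0, raised, thread not caught: clockwise it blocks at about 0.25. Backed off counter-clockwise it finds its thread start from -0.87 to a stop at -1.05: there it drops 7 mm (the click) under a 3 N spring once the grip is loosened. Once down it turns clockwise freely (0.03 N m) to its end stop at 1.3
- vent_lift (a joint): Height of the blue vent knob in m: 0 = raised (thread not caught), -0.007 = dropped into its thread
- lock_grip (a point): Middle of the grip bar of the orange locking knob, on its axis. x runs along the bar, z is up; bar and skirt as on the vent knob
- lock_knob (a joint): Angle of the orange locking knob in rad, growing clockwise seen from above; 0 = bar along the canister's x, unlocked. A sprung detent resists (about 0.1 N m) between 0.25 and 0.7; past 0.7 it clicks and pushes the knob on to beyond 1.0. Let go before 0.7 it springs back to about 0.35. End stop at 1.4, locked
- carrier_0: Green slide carrier, a flat plate 110 (x) x 46 (y) x 10 mm with three pale slides let into its upper face, 60 g; origin at the centre of its underside, z out of the upper face. It slides easily on the smooth canister. Starts lying flat on the bench; None if absent (three or four are present)
- carrier_1: Green slide carrier, a flat plate 110 (x) x 46 (y) x 10 mm with three pale slides let into its upper face, 60 g; origin at the centre of its underside, z out of the upper face. It slides easily on the smooth canister. Starts lying flat on the bench; None if absent (three or four are present)
- carrier_2: Green slide carrier, a flat plate 110 (x) x 46 (y) x 10 mm with three pale slides let into its upper face, 60 g; origin at the centre of its underside, z out of the upper face. It slides easily on the smooth canister. Starts lying flat on the bench; None if absent (three or four are present)
- carrier_3: Green slide carrier, a flat plate 110 (x) x 46 (y) x 10 mm with three pale slides let into its upper face, 60 g; origin at the centre of its underside, z out of the upper face. It slides easily on the smooth canister. Starts lying flat on the bench; None if absent (three or four are present)
- amber_bottle: Bystander, leave alone: brown glass reagent bottle, 66 mm across, 135 mm high. Origin at the centre of its underside
- blue_bottle: Bystander, leave alone: clear bottle with blue cap, 56 mm across, 105 mm high. Origin at the centre of its underside
- tip_box: Bystander, leave alone: blue pipette tip box with clear lid, 84 x 122 x 86 mm. Origin at the centre of its underside
- timer: Bystander, leave alone: white lab timer, 62 x 68 x 19 mm. Origin at the centre of its underside
- tape: Bystander, leave alone: roll of beige tape, 98 mm across, 25 mm high. Origin at the centre of its underside
- marker_pen: Bystander, leave alone: red marker pen, 135 mm long. Origin at the centre of its underside
- glass_beaker: Bystander, leave alone: glass beaker, 53 mm across, 68 mm high. Origin at the centre of its underside
Mind the look-alikes: they are no part of the job. What is shaped like the carrier_1 but black or red is not meant.

How it is judged:
On the way, in this order (a step that is already met when the one before it is completed fails the run):
1. every carrier present is inside the canister's chamber (x of carrier_0 in the frame of canister between -0.088 and 0.088 m and y of carrier_0 in the frame of canister between 0 and 0.118 m and z of carrier_0 in the frame of canister between 0 and 0.115 m and x of carrier_1 in the frame of canister between -0.088 and 0.088 m and y of carrier_1 in the frame of canister between 0 and 0.118 m and z of carrier_1 in the frame of canister between 0 and 0.115 m and x of carrier_2 in the frame of canister between -0.088 and 0.088 m and y of carrier_2 in the frame of canister between 0 and 0.118 m and z of carrier_2 in the frame of canister between 0 and 0.115 m and x of carrier_3 in the frame of canister between -0.088 and 0.088 m and y of carrier_3 in the frame of canister between 0 and 0.118 m and z of carrier_3 in the frame of canister between 0 and 0.115 m), for 0.2 s.
2. the blue vent knob has been backed off and has dropped into its thread (value of joint vent_lift below -0.005 m), for 0.1 s.
3. the vent knob, still down, is turned clockwise to its end (value of joint vent_lift below -0.005 m and value of joint vent_knob above 1.1 rad), for 0.2 s.
4. the orange locking knob has clicked past its detent (value of joint lock_knob above 0.95 rad), for 0.2 s.
At the end, for the whole second after the job is handed in: Every carrier present lies at rest inside the chamber (its origin below 115 mm, within the chamber's walls); the vent knob is down (below -5 mm) and beyond 1.1 rad; the locking knob is beyond 0.95 rad, past its detent (all of step 1 and all of step 3 and value of joint lock_knob above 0.95 rad and linear speed of each of carrier_0, carrier_1, carrier_2, carrier_3 below 0.03 m/s); the robot touches nothing.
It fails at once if a bystander is knocked more than 4 cm from its place (distance of any of amber_bottle, blue_bottle, tip_box, timer, tape, marker_pen, glass_beaker from where it was at the start of the episode above 0.04 m).
Of carrier_0, carrier_1, carrier_2, carrier_3 only 3 to 4 are there at a start; the rules pass over those that are not, and their reading is None.
At some moment in a run one of carrier_0, carrier_1, carrier_2, carrier_3 may be knocked a few centimetres aside while the robot is not near it.
Once in a run the grip may slacken for a moment while it holds something.
It also fails if it takes over 208 s, if anything falls off the work surface, if the arm or the gripper's body presses on something with over 40 N, if the wrist force passes 120 N, or if a joint passes its speed limit or range.

ROBOT

A 6-joint arm with a two-finger parallel gripper is mounted at the origin on the work surface; the furniture and walls round the work are solid. World frame = base frame: x ahead of the robot, y to its left, z up, the work surface at z = 0. Lengths are in m, angles in rad, forces in N, time in s.
With the tool pointing down it reaches from about 0.3 to 0.875 m from the base axis. Payload 6.4 kg.
Tool frame: the origin (TCP) lies at the very end of the fingers, on their centre line; the grasp point (between the pads) lies 19 mm behind it; x points along the fingers, y is the direction in which the jaws open and shut, and the axes are right-handed (so a half turn about x gives the same grasp; the last joint's range is limited). The gripper opens to 88 mm and grips with 3 to 60 N. Pads are 18 mm wide; open, the fingers measure 123 mm over their backs; the gripper's body (75 mm by 187 mm) begins 45 mm behind the grasp point.
Start: joints at [1.088, 0.181, 1.607, -0, 1.354, -0.206], TCP at [0.157, 0.553, 0.239] pointing down, gripper open.
Joint ranges: [-2.99, 2.99], [-0.89, 2.07], [0.3, 2.58], [-1.14, 4.28], [0, 2.63], [-3.12, 3.12]. Speed limits (rad/s): [2.57, 2.57, 3.01, 3.14, 3.14, 3.14].

INTERFACE

Orientations are given as a rotation vector (axis times angle).
In Python, from cell import manip, cams gives the robot as it stands. The module is installed in compiled form; this text tells all that it offers.
- The arm moves only by the tool apply_moves, never from a script. Its argument "series" is a list of rows, each an object of numbers: "x", "y", "z": the shift along the tool's x, y, z in mm; "ax", "ay", "az": the turn, a rotation vector about the tool's x, y, z in degrees. In form: [{"x": .., "y": .., "z": .., "ax": .., "ay": .., "az": ..}, ...]. A call has 1 to 12 rows; each row is the pose to reach, as a shift and turn from the pose commanded when the call began, along the tool's axes at that moment; what a row does not reach only later rows make up. A row lasts 1/8 s, in which the tool goes at most 62.5 mm and 10.7 degrees, less where a joint would pass 70% of its speed; a pose out of reach is approached as far as the arm can. A call with a gripper value outside its range is refused whole. "jaw" is the gripper's target within -1 to 1 (fully open at 1, half-way at 0, shut at -1), set as the call begins (left out, the last holds). The fingers move at their own pace and stop on an object; "grip_force" is the grip in N (left out, the last holds). Time passes only in rows, so rows that repeat a pose let the fingers close. It gives the time, the measured TCP pose, the force and the opening at its end, in the units of the state.
- manip.get_obs(): the state, without advancing time (a new reading comes with each control period).
- cams.camera(name): name is "scene" or "top"; returns the picture (420x560x3 uint8, red, green, blue); there is no depth.
- cams.camera_info(name): a dict with "mtx" (3x3 intrinsics, pixels), "rvec" (rotation vector, rad) and "tvec" (3), from world to camera coordinates, as OpenCV has them. Camera axes: x right, y down, z forward; pixel columns grow to the right and rows downward; lengths in m; the calibration is good to about 2 mm. A picture is of the moment at which its call begins. camera_info takes no time and is no camera call.
- manip.hand_in(): hands the job in, once; it reports no verdict.
The state is a dict: "clock": time; "q": joint angles; "qd": joint speeds; "tau": joint torques, N m; "ee_pos": TCP position; "tool_rot": TCP orientation; "force": force on the tool from outside, world axes, zero at the start; "torque": the same for the moment, N m; "finger_gap": finger opening in m.
Only numpy, scipy, OpenCV 4.12 (cv2) and the standard library are available. Lean on these libraries where they do the work, as an engineer would, in place of code of your own. Each camera call takes 0.05 s, during which the arm holds its last target. There are 200 camera calls.

## Working session

There is one attempt and no reset: what is moved stays moved. The work goes in short steps, Python scripts to look and compute and a tool call to move; the robot and the scene stay as the last step left them, time stands still between calls to the robot, and variables do not carry over. Pictures are saved under pics/ and viewed, about 12 in all and at most 16, crops included, and the job is handed in when it is done.

Besides the shell and the picture viewer there is one more tool, called after "Request:" by a JSON object that holds its "method" and its "body". apply_moves: Moves the arm, as the interface text tells. Its arguments: {"type":"object","properties":{"series":{"type":"array","items":{"type":"object","properties":{"x":{"type":"number"},"y":{"type":"number"},"z":{"type":"number"},"ax":{"type":"number"},"ay":{"type":"number"},"az":{"type":"number"}}}},"jaw":{"type":"number"},"grip_force":{"type":"number"}},"required":["series"]}

```bash
mkdir -p pics; python3 - <<'E'
from cell import manip,cams
import cv2
o=manip.get_obs();print(o['clock'],o['ee_pos'],o['tool_rot'],o['finger_gap'])
for n in("scene","top"):
    cv2.imwrite(f"pics/{n}0.png",cv2.resize(cams.camera(n)[:,:,::-1],(800,600),interpolation=cv2.INTER_CUBIC))
    print(cams.camera_info(n))
E
```

```text
0.0 [0.15686903 0.55263424 0.2378206 ] [ 0.21600128  1.56042427 -0.21859478] 0.08798423230996749
{'mtx': array([[436.44140934,   0.        , 282.0404205 ],
       [  0.        , 436.44140934, 201.73998635],
       [  0.        ,   0.        ,   1.        ]]), 'rvec': array([ 1.96759303,  1.4803593 , -0.60425813]), 'tvec': array([-0.13373325, -0.2114946 ,  1.90182708])}
{'mtx': array([[468.68822182,   0.        , 282.87655548],
       [  0.        , 468.68822182, 202.12250619],
       [  0.        ,   0.        ,   1.        ]]), 'rvec': array([ 2.20120751, -2.17438276,  0.0678491 ]), 'tvec': array([-0.00377028,  0.46972823,  1.41354065])}
```

View pics/scene0.png

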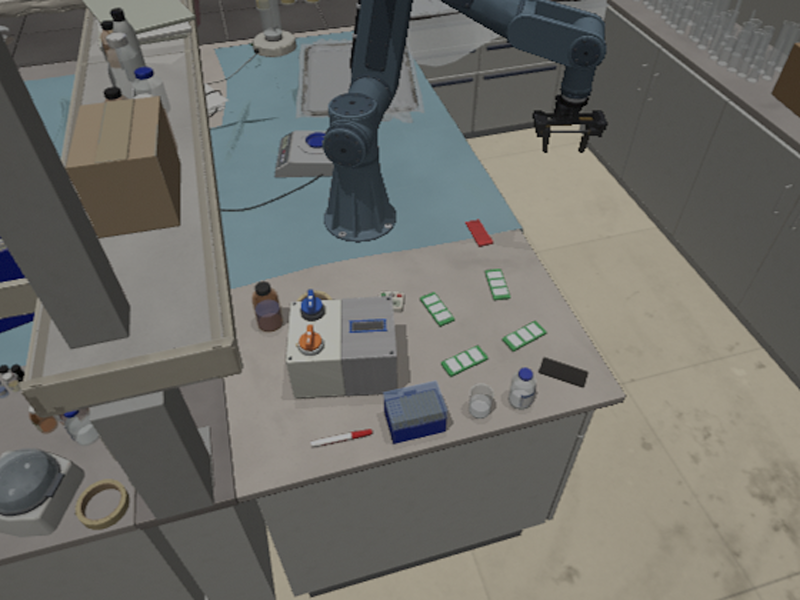

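View pics/top0.png

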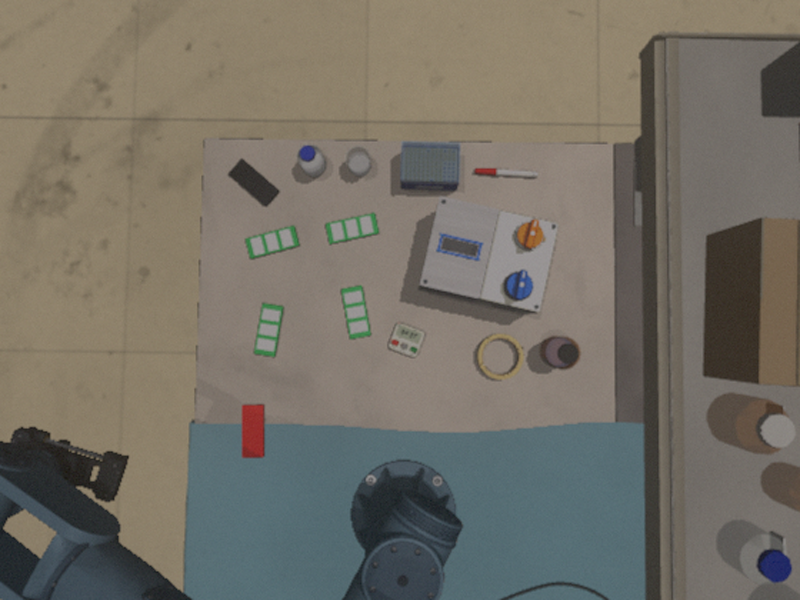

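The top view (800 px) shows four green carriers with pale slides, at (273,242), (352,228), (269,330) and (356,312). The black plate at (254,182) and the red one at (253,430) are look-alikes. The canister's slot is at (460,246), the blue knob at (519,285) and the orange knob at (530,234). I'll measure these and check them in an enlarged crop.

```bash
cat > h.py <<'E'
from cell import manip,cams
import cv2,numpy as np
from scipy.spatial.transform import Rotation as R
def px2w(n,uv,z):
    i=cams.camera_info(n);Rm=cv2.Rodrigues(i['rvec'])[0];c=-Rm.T@i['tvec']
    d=Rm.T@np.linalg.inv(i['mtx'])@np.array([uv[0],uv[1],1.]);return c+d*(z-c[2])/d[2]
def w2px(n,p):
    i=cams.camera_info(n);return cv2.projectPoints(np.array(p,float).reshape(-1,1,3),i['rvec'],i['tvec'],i['mtx'],None)[0].reshape(-1,2)
def green(img,n="top",z=0.01):
    h=cv2.cvtColor(img,cv2.COLOR_RGB2HSV);m=cv2.inRange(h,(50,90,40),(80,255,255))
    m=cv2.morphologyEx(m,cv2.MORPH_CLOSE,np.ones((7,7)))
    out=[]
    for c in cv2.findContours(m,cv2.RETR_EXTERNAL,cv2.CHAIN_APPROX_NONE)[0]:
        if cv2.contourArea(c)<100: continue
        w=np.array([px2w(n,p[0],z)[:2] for p in c],np.float32)*1000
        r=cv2.minAreaRect(w);b=cv2.boxPoints(r);e=max((b[1]-b[0],b[2]-b[1]),key=np.linalg.norm)
        out.append((np.mean(b,0).round(1),sorted(np.round(r[1],0)),round(np.degrees(np.arctan2(e[1],e[0]))%180,1)))
    return out
def rel(pos,X,Y):
    "shift (mm, tool axes) and turn (deg) from the present measured pose to pos with tool x=X,y=Y"
    o=manip.get_obs();R0=R.from_rotvec(o['tool_rot']);X=np.array(X,float);X/=np.linalg.norm(X)
    Y=np.array(Y,float);Y-=X*(X@Y);Y/=np.linalg.norm(Y);R1=R.from_matrix(np.c_[X,Y,np.cross(X,Y)])
    return (R0.inv().apply(np.array(pos)-o['ee_pos'])*1000).round(1),np.degrees((R0.inv()*R1).as_rotvec()).round(1)
E
python3 - <<'E'
from h import *
t=cams.camera("top");s=cams.camera("scene")
print(green(t));print(green(s,"scene"))
print("cam",[ -cv2.Rodrigues(cams.camera_info(n)['rvec'])[0].T@cams.camera_info(n)['tvec'] for n in("top","scene")])
# crop of canister, 4.5x: cols 285-400, rows 130-225
cv2.imwrite("pics/can.png",cv2.resize(t[130:225,283:403,::-1],None,fx=6.5,fy=6,interpolation=cv2.INTER_CUBIC) if 0 else cv2.resize(t[130:225,283:403,::-1],None,fx=6,fy=6,interpolation=cv2.INTER_CUBIC))
cv2.imwrite("pics/car.png",cv2.resize(t[100:310,130:290,::-1],None,fx=2.8,fy=2.8,interpolation=cv2.INTER_CUBIC))
E
```

```text
[]
[(array([605. , 119.8], dtype=float32), [np.float64(47.0), np.float64(108.0)], np.float32(103.1)), (array([573.2, 290.1], dtype=float32), [np.float64(45.0), np.float64(106.0)], np.float32(105.9)), (array([424.7, 108.1], dtype=float32), [np.float64(43.0), np.float64(110.0)], np.float32(11.1)), (array([384.1, 292.9], dtype=float32), [np.float64(43.0), np.float64(111.0)], np.float32(172.1))]
cam [array([ 0.37827271, -0.00154188,  1.44071627]), array([ 1.45626304, -0.27269783,  1.21839839])]
```

View pics/can.png

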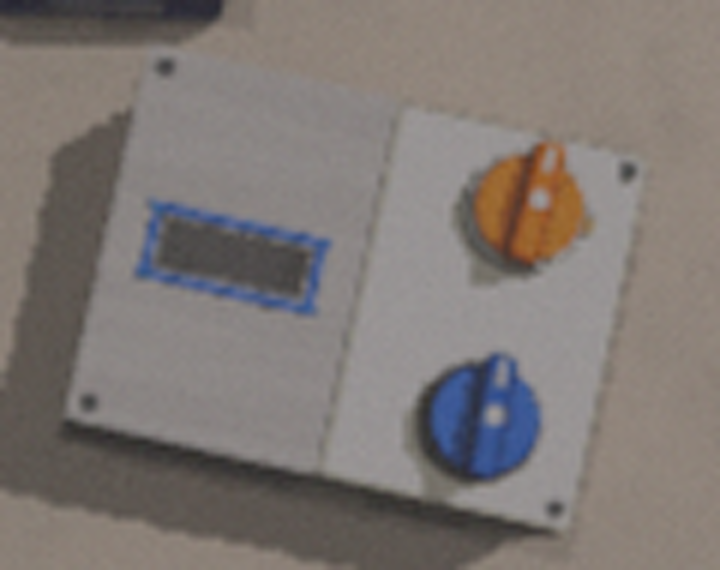

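View pics/car.png

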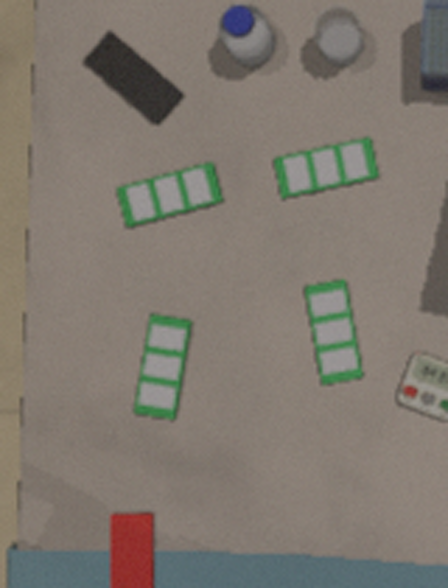

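The crops confirm the four green carriers. In the canister crop (×6, offset 283,130) the deck corners are TL(143,50), TR(648,158), BR(570,530) and BL(65,425), and the slot's outer border is centred near (233,257). The knobs are at orange (540,200) and blue (494,413), with both bars nearly along the canister's x.

```bash
sed -i 's/(50,90,40)/(45,60,30)/' h.py; python3 - <<'E'
from h import *
t=cams.camera("top");s=cams.camera("scene")
for r in green(t)+green(s,"scene"): print(r)
f=lambda u,v:((u+.5)/6-.5+283,(v+.5)/6-.5+130)
P=[px2w("top",f(*c),.145)[:2]*1000 for c in[(143,50),(648,158),(570,530),(65,425)]]
Q=np.array([[90,120],[90,-120],[-90,-120],[-90,120]],float)
P=np.array(P);M=cv2.estimateAffinePartial2D(Q,P)[0];print(M.round(3),np.degrees(np.arctan2(M[1,0],M[0,0])),np.hypot(M[0,0],M[1,0]))
yaw=np.arctan2(M[1,0],M[0,0]);c=P.mean(0);r=np.array([[np.cos(yaw),-np.sin(yaw)],[np.sin(yaw),np.cos(yaw)]])
print("c",c,"resid",((P-c)@r-Q).round(1).tolist())
for n,p in dict(slot=(233,257),s1=(152,203),s2=(328,240),s3=(313,312),s4=(138,275)).items():
    w=px2w("top",f(*p),.145)[:2]*1000;print(n,w.round(1),((w-c)@r).round(1))
for n,p in dict(vent=(-50,-66),lock=(50,-66)).items():
    w=(c+r@np.array(p))/1000;print(n,w.round(4))
    for z in(.16,.17,.18,.19,.2):print(z,((w2px("top",[*w,z])[0]-[282.5,129.5])*6).round(0),w2px("scene",[*w,z])[0].round(1))
cv2.imwrite("pics/canS.png",cv2.resize(s[190:290,190:295,::-1],None,fx=6,fy=6,interpolation=cv2.INTER_CUBIC))
o=manip.get_obs();print(R.from_rotvec(o['tool_rot']).as_matrix().round(3))
E
```

```text
(array([379.9, 290.9], dtype=float32), [np.float64(46.0), np.float64(110.0)], np.float32(171.9))
(array([420.1, 105.4], dtype=float32), [np.float64(47.0), np.float64(109.0)], np.float32(11.0))
(array([568.4, 288.5], dtype=float32), [np.float64(46.0), np.float64(110.0)], np.float32(105.9))
(array([599.9, 117. ], dtype=float32), [np.float64(46.0), np.float64(109.0)], np.float32(102.9))
(array([604.3, 119.9], dtype=float32), [np.float64(49.0), np.float64(110.0)], np.float32(103.1))
(array([572.7, 291.8], dtype=float32), [np.float64(48.0), np.float64(109.0)], np.float32(106.5))
(array([424.2, 108.6], dtype=float32), [np.float64(47.0), np.float64(112.0)], np.float32(11.9))
(array([383.2, 294.3], dtype=float32), [np.float64(45.0), np.float64(114.0)], np.float32(172.1))
[[ 9.73000e-01  1.95000e-01  5.30859e+02]
 [-1.95000e-01  9.73000e-01 -1.61703e+02]] -11.360339603838305 0.9922401501044259
c [ 530.85945935 -161.70320565] resid [[-0.7, -0.3], [-1.4, -0.1], [1.6, 1.4], [0.5, -1.1]]
slot [ 545.5 -104.5] [ 3.1 59. ]
s1 [570.3 -66.7] [ 19.9 100.9]
s2 [ 554.  -148.5] [20.  17.5]
s3 [ 520.3 -141.7] [-14.3  17.5]
s4 [536.6 -60.5] [-14.3 100.3]
vent [ 0.4688 -0.2166]
0.16 [481. 423.] [217.  215.2]
0.17 [484. 422.] [216.6 213.1]
0.18 [488. 420.] [216.3 211. ]
0.19 [492. 419.] [215.9 208.9]
0.2 [496. 417.] [215.6 206.8]
lock [ 0.5669 -0.2363]
0.16 [524. 210.] [216.3 238.8]
0.17 [528. 207.] [215.9 236.7]
0.18 [532. 204.] [215.5 234.7]
0.19 [536. 201.] [215.2 232.6]
0.2 [540. 197.] [214.8 230.5]
[[-0.     0.273  0.962]
 [-0.001  0.962 -0.273]
 [-1.    -0.001 -0.   ]]
```

View pics/canS.png

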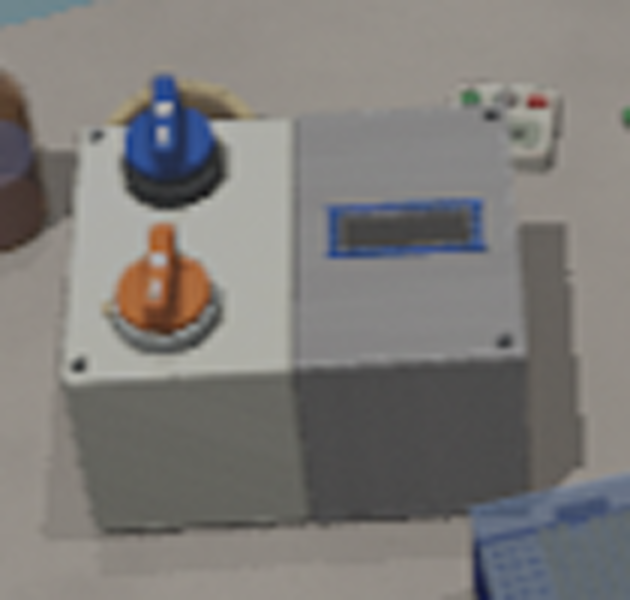

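In the scene crop (×6, offset 190,190) the slot border is centred near (406,229), the orange centre dot is at (155,290) and the blue one at (162,133). The two cameras disagree by about 4 mm, so I'll average them, then check against the tool tip.

```bash
python3 - <<'E'
from h import *
from scipy.optimize import least_squares
fs=lambda u,v:np.array([(u+.5)/6-.5+190,(v+.5)/6-.5+190]); ft=lambda u,v:np.array([(u+.5)/6-.5+283,(v+.5)/6-.5+130])
a=px2w("top",ft(233,257),.145)*1000;b=px2w("scene",fs(406,229),.145)*1000;print("slot",a.round(1),b.round(1));d=(b-a)/1000
# same shift of scene assumed: d
for n,tp,sp in(("lock",ft(540,200),fs(155,290)),("vent",ft(494,413),fs(162,133))):
    r=least_squares(lambda p:np.r_[w2px("top",p)[0]-tp,w2px("scene",p+d)[0]-sp],[.5,-.2,.18]);print(n,r.x.round(4),r.fun.round(2))
E
```

```text
slot [ 545.5 -104.5  145. ] [ 545.9 -100.1  145. ]
lock [ 0.5701 -0.2425  0.169 ] [0.1  0.02 0.12 0.01]
vent [ 0.4718 -0.22    0.1796] [0.16 0.04 0.2  0.01]
```

Request:
{"method": "apply_moves", "body": {"series": [{"x": 0, "y": -100, "z": 60}, {"x": 0, "y": -160, "z": 120}, {"x": 0, "y": -220, "z": 180}, {"x": 0, "y": -260, "z": 220}, {"x": 0, "y": -260, "z": 220}, {"x": 0, "y": -260, "z": 220}, {"x": 0, "y": -260, "z": 220}], "jaw": 0.4, "grip_force": 40}}

```text
invalid input
```

Request:
{"method": "apply_moves", "body": {"series": [{"x": 0, "y": -60, "z": 30, "ax": 0, "ay": 0, "az": 0}, {"x": 0, "y": -110, "z": 70, "ax": 0, "ay": 0, "az": 0}, {"x": 0, "y": -160, "z": 110, "ax": 0, "ay": 0, "az": 0}, {"x": 0, "y": -210, "z": 150, "ax": 0, "ay": 0, "az": 0}, {"x": 0, "y": -250, "z": 190, "ax": 0, "ay": 0, "az": 0}, {"x": 0, "y": -260, "z": 220, "ax": 0, "ay": 0, "az": 0}, {"x": 0, "y": -260, "z": 220, "ax": 0, "ay": 0, "az": 0}, {"x": 0, "y": -260, "z": 220, "ax": 0, "ay": 0, "az": 0}], "jaw": 0.4, "grip_force": 40}}

```text
clock: 1.3
ee_pos: [0.2973, 0.2432, 0.2386]
tool_rot: [0.218, 1.56, -0.218]
force: [0.2, -0.4, -0.1]
finger_gap: 0.0615
```

```bash
cat >> h.py <<'E'
def hd(a): a=np.radians(a);return np.array([np.cos(a),np.sin(a),0])
def pick(cx,cy,a,z,off=38):
    "tool down, tool z heading a, gripping off mm behind the centre"
    p=np.array([cx,cy,0])-off*hd(a);p[2]=z;return rel(p/1000,[0,0,-1],hd(a+90))
E
python3 -c "
from h import *
print(pick(422,107,11.2,100),pick(422,107,11.2,3))"
```

```text
(array([ 138.6, -114.1,  123.5]), array([-27.1,  -0. ,  -0. ])) (array([ 235.6, -114.2,  123.5]), array([-27.1,  -0. ,  -0. ]))
```

Request:
{"method": "apply_moves", "body": {"series": [{"x": 30, "y": -40, "z": 40, "ax": -9, "ay": 0, "az": 0}, {"x": 60, "y": -80, "z": 80, "ax": -18, "ay": 0, "az": 0}, {"x": 100, "y": -114, "z": 123.5, "ax": -27, "ay": 0, "az": 0}, {"x": 155, "y": -114, "z": 123.5, "ax": -27, "ay": 0, "az": 0}, {"x": 195, "y": -114, "z": 123.5, "ax": -27, "ay": 0, "az": 0}, {"x": 195, "y": -114, "z": 123.5, "ax": -27, "ay": 0, "az": 0}, {"x": 195, "y": -114, "z": 123.5, "ax": -27, "ay": 0, "az": 0}]}}

```text
clock: 2.17
ee_pos: [0.386, 0.1004, 0.0451]
tool_rot: [-0.154, 1.564, 0.154]
force: [0.6, -0.2, 0.5]
finger_gap: 0.0615
```

```bash
python3 -c "
from h import *
print(pick(422,107,11.2,3))
t=cams.camera('top');s=cams.camera('scene')
a=cv2.resize(t[170:270,190:310,::-1],(400,333),interpolation=cv2.INTER_CUBIC);b=cv2.resize(s[150:250,250:370,::-1],(400,333),interpolation=cv2.INTER_CUBIC)
cv2.imwrite('pics/g1.png',np.hstack([a,b]))"
```

```text
(array([42.1, -0.6, -1.5]), array([0. , 0.1, 0. ]))
```

View pics/g1.png

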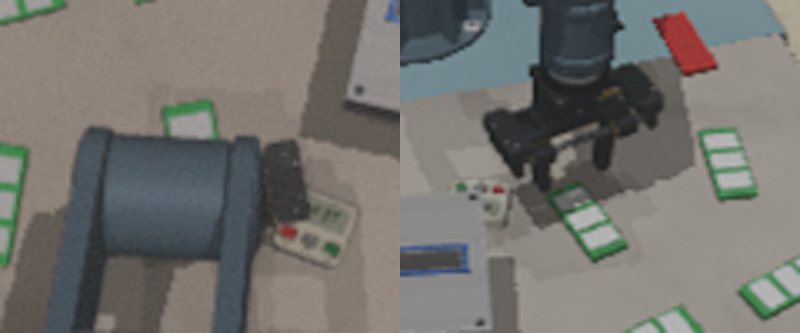

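The fingers straddle the carrier's near end: tips at (543,185) and (602,165) in the right half, carrier end at (572,190). I'll descend and grip.

Request:
{"method": "apply_moves", "body": {"series": [{"x": 25, "y": -0.5, "z": -1.5, "ax": 0, "ay": 0, "az": 0}, {"x": 42, "y": -0.5, "z": -1.5, "ax": 0, "ay": 0, "az": 0}, {"x": 42, "y": -0.5, "z": -1.5, "ax": 0, "ay": 0, "az": 0}]}}

```text
clock: 2.65
ee_pos: [0.3846, 0.0991, 0.0028]
tool_rot: [-0.153, 1.564, 0.153]
force: [-1.1, 0.4, -0.3]
finger_gap: 0.0617
```

Request:
{"method": "apply_moves", "body": {"series": [{"x": 0, "y": 0, "z": 0, "ax": 0, "ay": 0, "az": 0}, {"x": 0, "y": 0, "z": 0, "ax": 0, "ay": 0, "az": 0}, {"x": 0, "y": 0, "z": 0, "ax": 0, "ay": 0, "az": 0}, {"x": 0, "y": 0, "z": 0, "ax": 0, "ay": 0, "az": 0}], "jaw": -0.3, "grip_force": 45}}

```text
clock: 3.15
ee_pos: [0.3852, 0.0988, 0.003]
tool_rot: [-0.153, 1.563, 0.152]
force: [-1.0, 1.2, 8.5]
finger_gap: 0.0452
```

Request:
{"method": "apply_moves", "body": {"series": [{"x": -60, "y": 0, "z": 0, "ax": 0, "ay": 0, "az": 0}, {"x": -120, "y": 0, "z": 0, "ax": 0, "ay": 0, "az": 0}, {"x": -180, "y": 0, "z": 0, "ax": 0, "ay": 0, "az": 0}, {"x": -240, "y": 0, "z": 0, "ax": 0, "ay": 0, "az": 0}, {"x": -270, "y": 0, "z": 0, "ax": 0, "ay": 0, "az": 0}, {"x": -280, "y": 0, "z": 0, "ax": 0, "ay": 0, "az": 0}, {"x": -280, "y": 0, "z": 0, "ax": 0, "ay": 0, "az": 0}]}}

```text
clock: 4.03
ee_pos: [0.3838, 0.0987, 0.2814]
tool_rot: [-0.153, 1.565, 0.153]
force: [-0.0, -0.7, -1.6]
finger_gap: 0.0453
```

```bash
cat >> h.py <<'E'
S=np.array([.5457,-.1025,.145]);YAW=-11.4
def ins(th,g,up=0,c=5,off=38,along=0):
    "TCP pose: carrier gripped off behind its centre, g mm of it from grasp along d to slot, tilt th; c: TCP to mid-thickness (mm); up: back-off along d"
    h=hd(YAW);d=h*np.cos(np.radians(th))-np.array([0,0,1])*np.sin(np.radians(th));n=-h*np.sin(np.radians(th))-np.array([0,0,1])*np.cos(np.radians(th))
    y=hd(YAW+90)
    p=S-(g+up)/1000*d+c/1000*n*0.6+along/1000*y
    return rel(p,n,y)
E
python3 -c "
from h import *
o=manip.get_obs();print(o['q'].round(2),o['finger_gap'],green(cams.camera('scene'),'scene'))
print(ins(60,38,90))
print(o['ee_pos'])"
```

```text
[-0.05 -0.29  1.97 -0.    1.46 -1.82] 0.04531095513522286 [(array([604.3, 119.9], dtype=float32), [np.float64(49.0), np.float64(110.0)], np.float32(103.1)), (array([572.7, 291.8], dtype=float32), [np.float64(48.0), np.float64(109.0)], np.float32(106.5)), (array([383.5, 294.2], dtype=float32), [np.float64(45.0), np.float64(114.0)], np.float32(172.1)), (array([117.8, 221.2], dtype=float32), [np.float64(61.0), np.float64(147.0)], np.float32(11.1))]
(array([  25.9, -203.3,   59. ]), array([20.4, 59.1, 11.8]))
[0.38379397 0.09872323 0.2814119 ]
```

Request:
{"method": "apply_moves", "body": {"series": [{"x": 0, "y": -50, "z": 15, "ax": 3, "ay": 8, "az": 1.6}, {"x": 0, "y": -100, "z": 30, "ax": 6, "ay": 17, "az": 3.4}, {"x": 0, "y": -150, "z": 45, "ax": 9, "ay": 26, "az": 5.2}, {"x": 5, "y": -190, "z": 55, "ax": 12, "ay": 35, "az": 7}, {"x": 15, "y": -203, "z": 59, "ax": 15, "ay": 44, "az": 8.8}, {"x": 26, "y": -203, "z": 59, "ax": 18, "ay": 52, "az": 10.4}, {"x": 26, "y": -203, "z": 59, "ax": 20.4, "ay": 59.1, "az": 11.8}, {"x": 26, "y": -203, "z": 59, "ax": 20.4, "ay": 59.1, "az": 11.8}, {"x": 26, "y": -203, "z": 59, "ax": 20.4, "ay": 59.1, "az": 11.8}, {"x": 26, "y": -203, "z": 59, "ax": 20.4, "ay": 59.1, "az": 11.8}]}}

```text
clock: 5.32
ee_pos: [0.4812, -0.0889, 0.2569]
tool_rot: [0.258, 2.602, -0.069]
force: [0.5, 0.3, 0.2]
finger_gap: 0.045
```

```bash
python3 -c "
from h import *
o=manip.get_obs();print(o['q'].round(2),o['finger_gap'],ins(60,38,90),ins(60,38,50),ins(60,28))
t=cams.camera('top');s=cams.camera('scene')
a=cv2.resize(t[130:230,283:403,::-1],(400,333),interpolation=cv2.INTER_CUBIC);b=cv2.resize(s[150:250,190:310,::-1],(400,333),interpolation=cv2.INTER_CUBIC)
cv2.imwrite('pics/g2.png',np.hstack([a,b]))"
```

```text
[-0.34  0.7   1.17 -0.17  2.3  -1.76] 0.04497785610751733 (array([ 1.9, -0.6,  1.9]), array([0.1, 0.3, 0. ])) (array([ 2.1, -0.7, 41.9]), array([0.1, 0.3, 0. ])) (array([  2.4,  -0.7, 101.9]), array([0.1, 0.3, 0. ]))
```

View pics/g2.png

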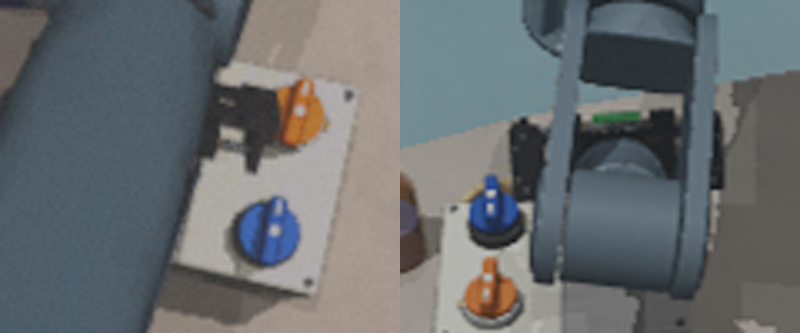

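Tilted pose reached and clear of the knobs; the arm hides the slot (orange knob at (300,112) in the left half). I'll insert in stages and watch the force, shifted 4 mm away from the knobs.

Request:
{"method": "apply_moves", "body": {"series": [{"x": 2, "y": 3.3, "z": 10, "ax": 0, "ay": 0, "az": 0}, {"x": 2, "y": 3.3, "z": 22, "ax": 0, "ay": 0.3, "az": 0}, {"x": 2, "y": 3.3, "z": 35, "ax": 0, "ay": 0.3, "az": 0}, {"x": 2, "y": 3.3, "z": 50, "ax": 0, "ay": 0.3, "az": 0}, {"x": 2, "y": 3.3, "z": 50, "ax": 0, "ay": 0.3, "az": 0}]}}

```text
clock: 6.05
ee_pos: [0.5045, -0.0904, 0.2096]
tool_rot: [0.261, 2.613, -0.068]
force: [-0.3, 1.0, -0.2]
finger_gap: 0.0453
```

Request:
{"method": "apply_moves", "body": {"series": [{"x": 0, "y": 0, "z": 15, "ax": 0, "ay": 0, "az": 0}, {"x": 0, "y": 0, "z": 30, "ax": 0, "ay": 0, "az": 0}, {"x": 0, "y": 0, "z": 41, "ax": 0, "ay": 0, "az": 0}, {"x": 0, "y": 0, "z": 41, "ax": 0, "ay": 0, "az": 0}]}}

```text
clock: 6.55
ee_pos: [0.5245, -0.0943, 0.1746]
tool_rot: [0.261, 2.612, -0.068]
force: [-0.2, 0.0, -1.2]
finger_gap: 0.0449
```

Request:
{"method": "apply_moves", "body": {"series": [{"x": 0, "y": 0, "z": 0, "ax": 0, "ay": 0, "az": 0}, {"x": 0, "y": 0, "z": 0, "ax": 0, "ay": 0, "az": 0}, {"x": 0, "y": 0, "z": 0, "ax": 0, "ay": 0, "az": 0}, {"x": 0, "y": 0, "z": 0, "ax": 0, "ay": 0, "az": 0}, {"x": -10, "y": 0, "z": -20, "ax": 0, "ay": 0, "az": 0}, {"x": -20, "y": 0, "z": -60, "ax": 0, "ay": 0, "az": 0}, {"x": -30, "y": 0, "z": -100, "ax": 0, "ay": 0, "az": 0}, {"x": -30, "y": 30, "z": -130, "ax": 0, "ay": 0, "az": 0}], "jaw": 0.4}}

```text
clock: 7.55
ee_pos: [0.4927, -0.0585, 0.3072]
tool_rot: [0.263, 2.606, -0.071]
force: [1.1, -0.1, 0.2]
finger_gap: 0.0616
```

```bash
python3 -c "
from h import *
print(pick(382,292.5,-8,120),pick(382,292.5,-8,3))
t=cams.camera('top');s=cams.camera('scene')
for r in green(t)+green(s,'scene'): print(r)
"
```

```text
(array([281.2, 319.5,  53.6]), array([ -3.2, -60. ,  -1.8])) (array([339.7, 319.5, 155. ]), array([ -3.2, -60. ,  -1.8]))
(array([568.6, 288.2], dtype=float32), [np.float64(46.0), np.float64(110.0)], np.float32(105.9))
(array([600.1, 116.7], dtype=float32), [np.float64(46.0), np.float64(110.0)], np.float32(102.9))
(array([604.4, 119.6], dtype=float32), [np.float64(49.0), np.float64(111.0)], np.float32(103.4))
(array([572.7, 291.8], dtype=float32), [np.float64(48.0), np.float64(109.0)], np.float32(106.5))
(array([383.2, 294.3], dtype=float32), [np.float64(45.0), np.float64(114.0)], np.float32(172.1))
```

Request:
{"method": "apply_moves", "body": {"series": [{"x": 20, "y": 50, "z": 0, "ax": -0.5, "ay": -9, "az": -0.3}, {"x": 50, "y": 100, "z": 0, "ax": -1, "ay": -18, "az": -0.6}, {"x": 90, "y": 150, "z": 10, "ax": -1.5, "ay": -27, "az": -0.9}, {"x": 140, "y": 200, "z": 20, "ax": -2, "ay": -36, "az": -1.2}, {"x": 190, "y": 250, "z": 30, "ax": -2.5, "ay": -45, "az": -1.5}, {"x": 240, "y": 290, "z": 40, "ax": -3, "ay": -54, "az": -1.8}, {"x": 281, "y": 319.5, "z": 53.6, "ax": -3.2, "ay": -60, "az": -1.8}, {"x": 281, "y": 319.5, "z": 53.6, "ax": -3.2, "ay": -60, "az": -1.8}, {"x": 281, "y": 319.5, "z": 53.6, "ax": -3.2, "ay": -60, "az": -1.8}, {"x": 281, "y": 319.5, "z": 53.6, "ax": -3.2, "ay": -60, "az": -1.8}]}}

```text
clock: 8.9
ee_pos: [0.3451, 0.2982, 0.1188]
tool_rot: [0.111, 1.57, -0.108]
force: [0.3, -0.8, -0.6]
finger_gap: 0.0617
```

```bash
python3 -c "
from h import *
print(pick(382,292.5,-8,3))
t=cams.camera('top');s=cams.camera('scene')
for r in green(t)+green(s,'scene'): print(r)
a=cv2.resize(t[130:230,273:393,::-1],(400,333),interpolation=cv2.INTER_CUBIC);b=cv2.resize(s[150:250,250:370,::-1],(400,333),interpolation=cv2.INTER_CUBIC)
cv2.imwrite('pics/g3.png',np.hstack([a,b]))"
```

```text
(array([115.8,  -0.7,  -0.5]), array([ 0. , -0.1, -0.1]))
(array([403. , 287.6], dtype=float32), [np.float64(46.0), np.float64(63.0)], np.float32(172.0))
(array([568.5, 288.2], dtype=float32), [np.float64(46.0), np.float64(110.0)], np.float32(105.9))
(array([599.9, 117. ], dtype=float32), [np.float64(46.0), np.float64(109.0)], np.float32(102.9))
(array([604.7, 120. ], dtype=float32), [np.float64(48.0), np.float64(110.0)], np.float32(103.1))
(array([572.7, 291.8], dtype=float32), [np.float64(48.0), np.float64(109.0)], np.float32(106.5))
(array([383.8, 294.2], dtype=float32), [np.float64(45.0), np.float64(113.0)], np.float32(172.1))
```

View pics/g3.png

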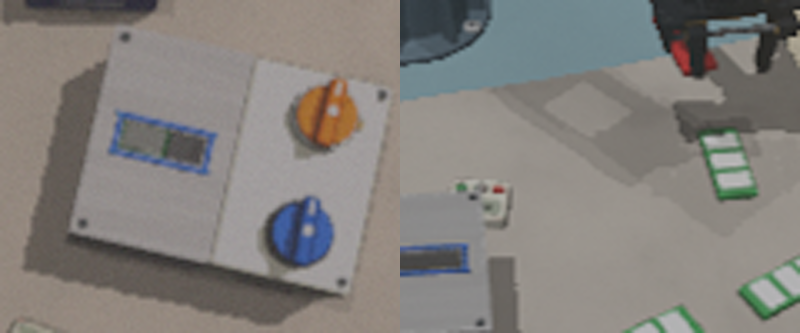

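The first carrier is inside: the plate is visible through the slot at (143,135) and the knobs haven't moved. Carrier 2 is next.

Request:
{"method": "apply_moves", "body": {"series": [{"x": 55, "y": -0.7, "z": -0.5, "ax": 0, "ay": 0, "az": 0}, {"x": 100, "y": -0.7, "z": -0.5, "ax": 0, "ay": 0, "az": 0}, {"x": 115.5, "y": -0.7, "z": -0.5, "ax": 0, "ay": 0, "az": 0}, {"x": 115.5, "y": -0.7, "z": -0.5, "ax": 0, "ay": 0, "az": 0}, {"x": 115.5, "y": -0.7, "z": -0.5, "ax": 0, "ay": 0, "az": 0}]}}

```text
clock: 9.62
ee_pos: [0.3434, 0.2985, 0.0032]
tool_rot: [0.111, 1.57, -0.107]
force: [0.2, -0.5, -0.2]
finger_gap: 0.0617
```

Request:
{"method": "apply_moves", "body": {"series": [{"x": 0, "y": 0, "z": 0, "ax": 0, "ay": 0, "az": 0}, {"x": 0, "y": 0, "z": 0, "ax": 0, "ay": 0, "az": 0}, {"x": 0, "y": 0, "z": 0, "ax": 0, "ay": 0, "az": 0}, {"x": 0, "y": 0, "z": 0, "ax": 0, "ay": 0, "az": 0}], "jaw": -0.3}}

```text
clock: 10.12
ee_pos: [0.3425, 0.2986, 0.0028]
tool_rot: [0.11, 1.57, -0.106]
force: [-0.3, -2.0, 7.0]
finger_gap: 0.0451
```

Request:
{"method": "apply_moves", "body": {"series": [{"x": -60, "y": 0, "z": 0, "ax": 0, "ay": 0, "az": 0}, {"x": -120, "y": 0, "z": 0, "ax": 0, "ay": 0, "az": 0}, {"x": -180, "y": 0, "z": 0, "ax": 0, "ay": 0, "az": 0}, {"x": -240, "y": 0, "z": 0, "ax": 0, "ay": 0, "az": 0}, {"x": -270, "y": 0, "z": 0, "ax": 0, "ay": 0, "az": 0}, {"x": -280, "y": 0, "z": 0, "ax": 0, "ay": 0, "az": 0}, {"x": -280, "y": 0, "z": 0, "ax": 0, "ay": 0, "az": 0}]}}

```text
clock: 11.0
ee_pos: [0.3424, 0.2977, 0.2815]
tool_rot: [0.109, 1.572, -0.107]
force: [-0.8, 0.0, -0.3]
finger_gap: 0.0452
```

```bash
python3 -c "
from h import *
print(ins(60,38,90,along=4))"
```

```text
(array([  26. , -360.5,  190.1]), array([ 3.2, 59.8,  1.8]))
```

Request:
{"method": "apply_moves", "body": {"series": [{"x": 0, "y": -45, "z": 24, "ax": 0.4, "ay": 7, "az": 0.2}, {"x": 0, "y": -90, "z": 48, "ax": 0.8, "ay": 14, "az": 0.4}, {"x": 0, "y": -135, "z": 72, "ax": 1.2, "ay": 22, "az": 0.7}, {"x": 0, "y": -180, "z": 96, "ax": 1.6, "ay": 30, "az": 0.9}, {"x": 0, "y": -225, "z": 120, "ax": 2, "ay": 38, "az": 1.2}, {"x": 5, "y": -270, "z": 142, "ax": 2.4, "ay": 45, "az": 1.4}, {"x": 10, "y": -315, "z": 166, "ax": 2.8, "ay": 53, "az": 1.6}, {"x": 20, "y": -350, "z": 185, "ax": 3.2, "ay": 59.8, "az": 1.8}, {"x": 26, "y": -360.5, "z": 190, "ax": 3.2, "ay": 59.8, "az": 1.8}, {"x": 26, "y": -360.5, "z": 190, "ax": 3.2, "ay": 59.8, "az": 1.8}, {"x": 26, "y": -360.5, "z": 190, "ax": 3.2, "ay": 59.8, "az": 1.8}, {"x": 26, "y": -360.5, "z": 190, "ax": 3.2, "ay": 59.8, "az": 1.8}]}}

```text
clock: 12.5
ee_pos: [0.4815, -0.0842, 0.2568]
tool_rot: [0.257, 2.604, -0.069]
force: [-0.1, -0.0, -0.9]
finger_gap: 0.0453
```

```bash
python3 -c "
from h import *
o=manip.get_obs();print(o['finger_gap'],ins(60,38,38,along=4))
for r in green(cams.camera('scene'),'scene'): print(r)"
```

```text
0.045323447628392875 (array([ 1.5, -1.4, 54.1]), array([0.1, 0.2, 0.1]))
(array([604.8, 119.7], dtype=float32), [np.float64(48.0), np.float64(111.0)], np.float32(103.3))
(array([572.8, 291.7], dtype=float32), [np.float64(47.0), np.float64(109.0)], np.float32(106.2))
```

Request:
{"method": "apply_moves", "body": {"series": [{"x": 1.5, "y": -1.4, "z": 12, "ax": 0, "ay": 0.2, "az": 0}, {"x": 1.5, "y": -1.4, "z": 25, "ax": 0, "ay": 0.2, "az": 0}, {"x": 1.5, "y": -1.4, "z": 38, "ax": 0, "ay": 0.2, "az": 0}, {"x": 1.5, "y": -1.4, "z": 52, "ax": 0, "ay": 0.2, "az": 0}, {"x": 1.5, "y": -1.4, "z": 52, "ax": 0, "ay": 0.2, "az": 0}]}}

```text
clock: 13.18
ee_pos: [0.5052, -0.0915, 0.2075]
tool_rot: [0.261, 2.613, -0.067]
force: [-0.1, 0.4, -0.4]
finger_gap: 0.045
```

Request:
{"method": "apply_moves", "body": {"series": [{"x": 0, "y": 0, "z": 15, "ax": 0, "ay": 0, "az": 0}, {"x": 0, "y": 0, "z": 30, "ax": 0, "ay": 0, "az": 0}, {"x": 0, "y": 0, "z": 42, "ax": 0, "ay": 0, "az": 0}, {"x": 0, "y": 0, "z": 42, "ax": 0, "ay": 0, "az": 0}]}}

```text
clock: 13.68
ee_pos: [0.5257, -0.0955, 0.1714]
tool_rot: [0.261, 2.612, -0.068]
force: [0.4, 0.0, 0.5]
finger_gap: 0.0453
```

Request:
{"method": "apply_moves", "body": {"series": [{"x": 0, "y": 0, "z": 0, "ax": 0, "ay": 0, "az": 0}, {"x": 0, "y": 0, "z": 0, "ax": 0, "ay": 0, "az": 0}, {"x": 0, "y": 0, "z": 0, "ax": 0, "ay": 0, "az": 0}, {"x": 0, "y": 0, "z": 0, "ax": 0, "ay": 0, "az": 0}, {"x": -10, "y": 0, "z": -20, "ax": 0, "ay": 0, "az": 0}, {"x": -20, "y": 0, "z": -60, "ax": 0, "ay": 0, "az": 0}, {"x": -30, "y": 0, "z": -100, "ax": 0, "ay": 0, "az": 0}, {"x": -30, "y": 30, "z": -130, "ax": 0, "ay": 0, "az": 0}], "jaw": 0.4}}

```text
clock: 14.68
ee_pos: [0.4939, -0.0597, 0.3042]
tool_rot: [0.263, 2.606, -0.071]
force: [-0.1, 0.6, -0.7]
finger_gap: 0.0616
```

```bash
python3 -c "
from h import *
print(pick(570.5,290,-74,120),manip.get_obs()['q'].round(2))
for r in green(cams.camera('top'))+green(cams.camera('scene'),'scene'): print(r)"
```

```text
(array([103. , 391.7, 153.1]), array([ 56.4, -53.7,  32.6])) [-0.3   0.68  1.11 -0.13  2.39 -1.72]
(array([568.4, 288.2], dtype=float32), [np.float64(46.0), np.float64(110.0)], np.float32(106.1))
(array([600. , 117.1], dtype=float32), [np.float64(46.0), np.float64(109.0)], np.float32(102.9))
(array([604.4, 119.9], dtype=float32), [np.float64(49.0), np.float64(110.0)], np.float32(103.4))
(array([572.8, 291.7], dtype=float32), [np.float64(47.0), np.float64(109.0)], np.float32(106.2))
```

Request:
{"method": "apply_moves", "body": {"series": [{"x": 0, "y": 45, "z": 0, "ax": 6.5, "ay": -6.2, "az": 3.7}, {"x": 0, "y": 90, "z": 10, "ax": 13, "ay": -12.3, "az": 7.5}, {"x": 10, "y": 140, "z": 30, "ax": 19.5, "ay": -18.5, "az": 11.2}, {"x": 25, "y": 190, "z": 60, "ax": 26, "ay": -24.7, "az": 15}, {"x": 40, "y": 240, "z": 90, "ax": 32.5, "ay": -31, "az": 18.8}, {"x": 60, "y": 290, "z": 115, "ax": 39, "ay": -37, "az": 22.5}, {"x": 80, "y": 340, "z": 135, "ax": 45.5, "ay": -43.3, "az": 26.3}, {"x": 103, "y": 391.7, "z": 153, "ax": 52, "ay": -49.5, "az": 30}, {"x": 103, "y": 391.7, "z": 153, "ax": 56.4, "ay": -53.7, "az": 32.6}, {"x": 103, "y": 391.7, "z": 153, "ax": 56.4, "ay": -53.7, "az": 32.6}, {"x": 103, "y": 391.7, "z": 153, "ax": 56.4, "ay": -53.7, "az": 32.6}, {"x": 103, "y": 391.7, "z": 153, "ax": 56.4, "ay": -53.7, "az": 32.6}]}}

```text
clock: 16.27
ee_pos: [0.5594, 0.3267, 0.1173]
tool_rot: [1.001, 1.333, -1.001]
force: [-0.7, -0.1, -0.1]
finger_gap: 0.0615
```

```bash
python3 -c "
from h import *
print(pick(570.5,290,-74,3))
for r in green(cams.camera('scene'),'scene')+green(cams.camera('top')): print(r)"
```

```text
(array([114.3,   0.8,   0.7]), array([ 0.1, -0.2,  0.1]))
(array([604.8, 120.1], dtype=float32), [np.float64(47.0), np.float64(110.0)], np.float32(103.1))
(array([572.3, 291.5], dtype=float32), [np.float64(48.0), np.float64(109.0)], np.float32(106.1))
(array([571.1, 279.2], dtype=float32), [np.float64(46.0), np.float64(91.0)], np.float32(105.7))
(array([599.9, 117. ], dtype=float32), [np.float64(46.0), np.float64(109.0)], np.float32(102.9))
```

Request:
{"method": "apply_moves", "body": {"series": [{"x": 55, "y": 0.8, "z": 0.7, "ax": 0, "ay": 0, "az": 0}, {"x": 100, "y": 0.8, "z": 0.7, "ax": 0, "ay": 0, "az": 0}, {"x": 114.3, "y": 0.8, "z": 0.7, "ax": 0, "ay": 0, "az": 0}, {"x": 114.3, "y": 0.8, "z": 0.7, "ax": 0, "ay": 0, "az": 0}, {"x": 114.3, "y": 0.8, "z": 0.7, "ax": 0, "ay": 0, "az": 0}]}}

```text
clock: 17.0
ee_pos: [0.5599, 0.328, 0.0038]
tool_rot: [1.001, 1.333, -0.999]
force: [-0.2, -0.1, -0.5]
finger_gap: 0.0615
```

Request:
{"method": "apply_moves", "body": {"series": [{"x": 0, "y": 0, "z": 0, "ax": 0, "ay": 0, "az": 0}, {"x": 0, "y": 0, "z": 0, "ax": 0, "ay": 0, "az": 0}, {"x": 0, "y": 0, "z": 0, "ax": 0, "ay": 0, "az": 0}, {"x": 0, "y": 0, "z": 0, "ax": 0, "ay": 0, "az": 0}], "jaw": -0.3}}

```text
clock: 17.5
ee_pos: [0.5592, 0.328, 0.0032]
tool_rot: [1.0, 1.333, -0.999]
force: [0.1, -0.5, 4.0]
finger_gap: 0.0452
```

Request:
{"method": "apply_moves", "body": {"series": [{"x": -60, "y": 0, "z": 0, "ax": 0, "ay": 0, "az": 0}, {"x": -120, "y": 0, "z": 0, "ax": 0, "ay": 0, "az": 0}, {"x": -180, "y": 0, "z": 0, "ax": 0, "ay": 0, "az": 0}, {"x": -240, "y": 0, "z": 0, "ax": 0, "ay": 0, "az": 0}, {"x": -270, "y": 0, "z": 0, "ax": 0, "ay": 0, "az": 0}, {"x": -280, "y": 0, "z": 0, "ax": 0, "ay": 0, "az": 0}, {"x": -280, "y": 0, "z": 0, "ax": 0, "ay": 0, "az": 0}]}}

```text
clock: 18.38
ee_pos: [0.5594, 0.3273, 0.2817]
tool_rot: [0.999, 1.334, -1.0]
force: [-0.3, -0.1, -0.6]
finger_gap: 0.0451
```

```bash
python3 -c "
from h import *
print(ins(60,38,90,along=4));print(manip.get_obs()['q'].round(2))"
```

```text
(array([  26.9, -189.9,  374.7]), array([-56.4,  53.5, -32.5]))
[0.34 0.31 1.36 0.   1.47 0.06]
```

Request:
{"method": "apply_moves", "body": {"series": [{"x": 0, "y": -23, "z": 45, "ax": -6.2, "ay": 5.9, "az": -3.6}, {"x": 0, "y": -46, "z": 90, "ax": -12.4, "ay": 11.8, "az": -7.2}, {"x": 0, "y": -69, "z": 135, "ax": -18.6, "ay": 17.7, "az": -10.8}, {"x": 0, "y": -92, "z": 180, "ax": -24.8, "ay": 23.6, "az": -14.4}, {"x": 0, "y": -115, "z": 225, "ax": -31, "ay": 29.5, "az": -18}, {"x": 5, "y": -138, "z": 270, "ax": -37.2, "ay": 35.4, "az": -21.6}, {"x": 10, "y": -160, "z": 315, "ax": -43.4, "ay": 41.3, "az": -25.2}, {"x": 20, "y": -180, "z": 355, "ax": -50, "ay": 47.4, "az": -28.8}, {"x": 27, "y": -190, "z": 374.7, "ax": -56.4, "ay": 53.5, "az": -32.5}, {"x": 27, "y": -190, "z": 374.7, "ax": -56.4, "ay": 53.5, "az": -32.5}, {"x": 27, "y": -190, "z": 374.7, "ax": -56.4, "ay": 53.5, "az": -32.5}, {"x": 27, "y": -190, "z": 374.7, "ax": -56.4, "ay": 53.5, "az": -32.5}]}}

```text
clock: 19.88
ee_pos: [0.4817, -0.0846, 0.256]
tool_rot: [0.26, 2.603, -0.071]
force: [-0.1, -0.2, -1.3]
finger_gap: 0.0448
```

```bash
python3 -c "
from h import *
o=manip.get_obs();print(o['finger_gap'],ins(60,38,38,along=4))
for r in green(cams.camera('scene'),'scene'): print(r)"
```

```text
0.04483801814776345 (array([ 1.3, -0.8, 53.3]), array([-0. ,  0.2,  0. ]))
(array([604.8, 119.7], dtype=float32), [np.float64(48.0), np.float64(111.0)], np.float32(103.1))
```

Request:
{"method": "apply_moves", "body": {"series": [{"x": 1.4, "y": -0.9, "z": 12, "ax": 0, "ay": 0.2, "az": 0}, {"x": 1.4, "y": -0.9, "z": 25, "ax": 0, "ay": 0.2, "az": 0}, {"x": 1.4, "y": -0.9, "z": 38, "ax": 0, "ay": 0.2, "az": 0}, {"x": 1.4, "y": -0.9, "z": 52, "ax": 0, "ay": 0.2, "az": 0}, {"x": 1.4, "y": -0.9, "z": 52, "ax": 0, "ay": 0.2, "az": 0}]}}

```text
clock: 20.55
ee_pos: [0.5054, -0.0912, 0.2075]
tool_rot: [0.261, 2.613, -0.068]
force: [-0.4, 0.0, -0.3]
finger_gap: 0.0452
```

Request:
{"method": "apply_moves", "body": {"series": [{"x": 0, "y": 0, "z": 15, "ax": 0, "ay": 0, "az": 0}, {"x": 0, "y": 0, "z": 30, "ax": 0, "ay": 0, "az": 0}, {"x": 0, "y": 0, "z": 41, "ax": 0, "ay": 0, "az": 0}, {"x": 0, "y": 0, "z": 41, "ax": 0, "ay": 0, "az": 0}]}}

```text
clock: 21.05
ee_pos: [0.5254, -0.0952, 0.1724]
tool_rot: [0.261, 2.612, -0.069]
force: [-0.6, -0.2, -0.6]
finger_gap: 0.0452
```

Request:
{"method": "apply_moves", "body": {"series": [{"x": 0, "y": 0, "z": 0, "ax": 0, "ay": 0, "az": 0}, {"x": 0, "y": 0, "z": 0, "ax": 0, "ay": 0, "az": 0}, {"x": 0, "y": 0, "z": 0, "ax": 0, "ay": 0, "az": 0}, {"x": 0, "y": 0, "z": 0, "ax": 0, "ay": 0, "az": 0}, {"x": -10, "y": 0, "z": -20, "ax": 0, "ay": 0, "az": 0}, {"x": -20, "y": 0, "z": -60, "ax": 0, "ay": 0, "az": 0}, {"x": -30, "y": 0, "z": -100, "ax": 0, "ay": 0, "az": 0}, {"x": -30, "y": 30, "z": -130, "ax": 0, "ay": 0, "az": 0}], "jaw": 0.4}}

```text
clock: 22.05
ee_pos: [0.4936, -0.0593, 0.305]
tool_rot: [0.264, 2.606, -0.072]
force: [-0.2, 0.1, 0.6]
finger_gap: 0.0614
```

```bash
python3 -c "
from h import *
print(pick(602.3,118.4,-77,120))
for r in green(cams.camera('top'))+green(cams.camera('scene'),'scene'): print(r)"
```

```text
(array([ 44.9, 230.6, 187.5]), array([ 59.1, -53.1,  34.1]))
(array([600. , 116.7], dtype=float32), [np.float64(46.0), np.float64(110.0)], np.float32(102.9))
(array([604.4, 119.9], dtype=float32), [np.float64(49.0), np.float64(110.0)], np.float32(103.4))
```

Request:
{"method": "apply_moves", "body": {"series": [{"x": -20, "y": 30, "z": 0, "ax": 6.5, "ay": -5.9, "az": 3.8}, {"x": -20, "y": 60, "z": 15, "ax": 13, "ay": -11.8, "az": 7.5}, {"x": -20, "y": 90, "z": 35, "ax": 19.6, "ay": -17.7, "az": 11.3}, {"x": -10, "y": 120, "z": 60, "ax": 26.2, "ay": -23.6, "az": 15.1}, {"x": 0, "y": 150, "z": 90, "ax": 32.8, "ay": -29.5, "az": 18.9}, {"x": 10, "y": 180, "z": 120, "ax": 39.4, "ay": -35.4, "az": 22.7}, {"x": 25, "y": 210, "z": 155, "ax": 46, "ay": -41.3, "az": 26.5}, {"x": 45, "y": 230.6, "z": 187.5, "ax": 52.6, "ay": -47.2, "az": 30.3}, {"x": 45, "y": 230.6, "z": 187.5, "ax": 59.1, "ay": -53.1, "az": 34.1}, {"x": 45, "y": 230.6, "z": 187.5, "ax": 59.1, "ay": -53.1, "az": 34.1}, {"x": 45, "y": 230.6, "z": 187.5, "ax": 59.1, "ay": -53.1, "az": 34.1}, {"x": 45, "y": 230.6, "z": 187.5, "ax": 59.1, "ay": -53.1, "az": 34.1}]}}

```text
clock: 23.65
ee_pos: [0.5935, 0.156, 0.117]
tool_rot: [1.038, 1.312, -1.04]
force: [0.1, 0.8, -0.0]
finger_gap: 0.0618
```

```bash
python3 -c "
from h import *
print(pick(602.3,118.4,-77,3))
for r in green(cams.camera('scene'),'scene')+green(cams.camera('top')): print(r)"
```

```text
(array([114. ,   0.4,   0.9]), array([ 0.1, -0.1,  0.2]))
(array([604.7, 119.8], dtype=float32), [np.float64(48.0), np.float64(109.0)], np.float32(103.1))
(array([604.8,  97.2], dtype=float32), [np.float64(45.0), np.float64(69.0)], np.float32(102.9))
```

Request:
{"method": "apply_moves", "body": {"series": [{"x": 55, "y": 0.4, "z": 0.9, "ax": 0, "ay": 0, "az": 0}, {"x": 100, "y": 0.4, "z": 0.9, "ax": 0, "ay": 0, "az": 0}, {"x": 114, "y": 0.4, "z": 0.9, "ax": 0, "ay": 0, "az": 0}, {"x": 114, "y": 0.4, "z": 0.9, "ax": 0, "ay": 0, "az": 0}, {"x": 114, "y": 0.4, "z": 0.9, "ax": 0, "ay": 0, "az": 0}]}}

```text
clock: 24.38
ee_pos: [0.5937, 0.1563, 0.0035]
tool_rot: [1.039, 1.311, -1.039]
force: [1.2, 0.4, 0.8]
finger_gap: 0.0614
```

Request:
{"method": "apply_moves", "body": {"series": [{"x": 0, "y": 0, "z": 0, "ax": 0, "ay": 0, "az": 0}, {"x": 0, "y": 0, "z": 0, "ax": 0, "ay": 0, "az": 0}, {"x": 0, "y": 0, "z": 0, "ax": 0, "ay": 0, "az": 0}, {"x": 0, "y": 0, "z": 0, "ax": 0, "ay": 0, "az": 0}], "jaw": -0.3}}

```text
clock: 24.88
ee_pos: [0.593, 0.1564, 0.0028]
tool_rot: [1.038, 1.312, -1.04]
force: [-1.0, -0.2, 4.1]
finger_gap: 0.0454
```

Request:
{"method": "apply_moves", "body": {"series": [{"x": -60, "y": 0, "z": 0, "ax": 0, "ay": 0, "az": 0}, {"x": -120, "y": 0, "z": 0, "ax": 0, "ay": 0, "az": 0}, {"x": -180, "y": 0, "z": 0, "ax": 0, "ay": 0, "az": 0}, {"x": -240, "y": 0, "z": 0, "ax": 0, "ay": 0, "az": 0}, {"x": -270, "y": 0, "z": 0, "ax": 0, "ay": 0, "az": 0}, {"x": -280, "y": 0, "z": 0, "ax": 0, "ay": 0, "az": 0}, {"x": -280, "y": 0, "z": 0, "ax": 0, "ay": 0, "az": 0}]}}

```text
clock: 25.75
ee_pos: [0.5932, 0.1563, 0.2815]
tool_rot: [1.037, 1.313, -1.041]
force: [-0.0, 0.2, -0.4]
finger_gap: 0.0449
```

```bash
python3 -c "
from h import *
print(ins(60,38,90,along=4))"
```

```text
(array([  27.5, -163.9,  209.9]), array([-59.2,  52.9, -34. ]))
```

Request:
{"method": "apply_moves", "body": {"series": [{"x": -10, "y": -20, "z": 26, "ax": -6.5, "ay": 5.9, "az": -3.7}, {"x": -10, "y": -40, "z": 52, "ax": -13, "ay": 11.7, "az": -7.5}, {"x": -10, "y": -60, "z": 78, "ax": -19.6, "ay": 17.5, "az": -11.2}, {"x": -10, "y": -80, "z": 104, "ax": -26.2, "ay": 23.4, "az": -15}, {"x": -10, "y": -100, "z": 130, "ax": -32.8, "ay": 29.3, "az": -18.8}, {"x": -5, "y": -120, "z": 156, "ax": -39.4, "ay": 35.2, "az": -22.6}, {"x": 5, "y": -140, "z": 180, "ax": -46, "ay": 41.1, "az": -26.4}, {"x": 15, "y": -155, "z": 200, "ax": -52.6, "ay": 47, "az": -30.2}, {"x": 27.5, "y": -164, "z": 210, "ax": -59.2, "ay": 52.9, "az": -34}, {"x": 27.5, "y": -164, "z": 210, "ax": -59.2, "ay": 52.9, "az": -34}, {"x": 27.5, "y": -164, "z": 210, "ax": -59.2, "ay": 52.9, "az": -34}, {"x": 27.5, "y": -164, "z": 210, "ax": -59.2, "ay": 52.9, "az": -34}]}}

```text
clock: 27.25
ee_pos: [0.4819, -0.0853, 0.2563]
tool_rot: [0.26, 2.603, -0.071]
force: [0.2, -1.0, -0.6]
finger_gap: 0.0452
```

```bash
python3 -c "
from h import *
o=manip.get_obs();print(o['finger_gap'],ins(60,38,38,along=4))
for r in green(cams.camera('scene'),'scene'): print(r)"
```

```text
0.04518567532008902 (array([ 1.7, -0.2, 53.3]), array([-0. ,  0.2,  0. ]))
```

Request:
{"method": "apply_moves", "body": {"series": [{"x": 1.6, "y": -0.3, "z": 12, "ax": 0, "ay": 0.2, "az": 0}, {"x": 1.6, "y": -0.3, "z": 25, "ax": 0, "ay": 0.2, "az": 0}, {"x": 1.6, "y": -0.3, "z": 38, "ax": 0, "ay": 0.2, "az": 0}, {"x": 1.6, "y": -0.3, "z": 52, "ax": 0, "ay": 0.2, "az": 0}, {"x": 1.6, "y": -0.3, "z": 52, "ax": 0, "ay": 0.2, "az": 0}]}}

```text
clock: 27.92
ee_pos: [0.5055, -0.0906, 0.2076]
tool_rot: [0.26, 2.612, -0.068]
force: [-0.3, 0.1, -1.0]
finger_gap: 0.0453
```

Request:
{"method": "apply_moves", "body": {"series": [{"x": 0, "y": 0, "z": 15, "ax": 0, "ay": 0, "az": 0}, {"x": 0, "y": 0, "z": 30, "ax": 0, "ay": 0, "az": 0}, {"x": 0, "y": 0, "z": 41, "ax": 0, "ay": 0, "az": 0}, {"x": 0, "y": 0, "z": 41, "ax": 0, "ay": 0, "az": 0}]}}

```text
clock: 28.42
ee_pos: [0.5255, -0.0946, 0.1724]
tool_rot: [0.26, 2.612, -0.068]
force: [-0.3, -0.0, -0.5]
finger_gap: 0.0451
```

Request:
{"method": "apply_moves", "body": {"series": [{"x": 0, "y": 0, "z": 0, "ax": 0, "ay": 0, "az": 0}, {"x": 0, "y": 0, "z": 0, "ax": 0, "ay": 0, "az": 0}, {"x": 0, "y": 0, "z": 0, "ax": 0, "ay": 0, "az": 0}, {"x": 0, "y": 0, "z": 0, "ax": 0, "ay": 0, "az": 0}, {"x": -10, "y": 0, "z": -20, "ax": 0, "ay": 0, "az": 0}, {"x": -20, "y": 0, "z": -60, "ax": 0, "ay": 0, "az": 0}, {"x": -30, "y": 0, "z": -100, "ax": 0, "ay": 0, "az": 0}, {"x": -30, "y": 50, "z": -130, "ax": 0, "ay": -10, "az": 0}, {"x": -30, "y": 100, "z": -130, "ax": 0, "ay": -20, "az": 0}, {"x": -30, "y": 150, "z": -130, "ax": 0, "ay": -30, "az": 0}, {"x": -30, "y": 200, "z": -130, "ax": 0, "ay": -40, "az": 0}, {"x": -30, "y": 250, "z": -130, "ax": 0, "ay": -50, "az": 0}], "jaw": 0.4}}

```text
clock: 29.92
ee_pos: [0.5373, 0.1595, 0.3044]
tool_rot: [0.174, 1.733, -0.144]
force: [0.7, -0.0, 0.3]
finger_gap: 0.0617
```

```bash
python3 -c "
from h import *
t=cams.camera('top');s=cams.camera('scene');print(green(t),green(s,'scene'))
f=lambda i:cv2.resize(i,(400,333),interpolation=cv2.INTER_CUBIC)
cv2.imwrite('pics/g4.png',np.hstack([f(t[130:230,273:393,::-1]),f(s[190:290,185:305,::-1])]))"
```

```text
[] []
```

View pics/g4.png

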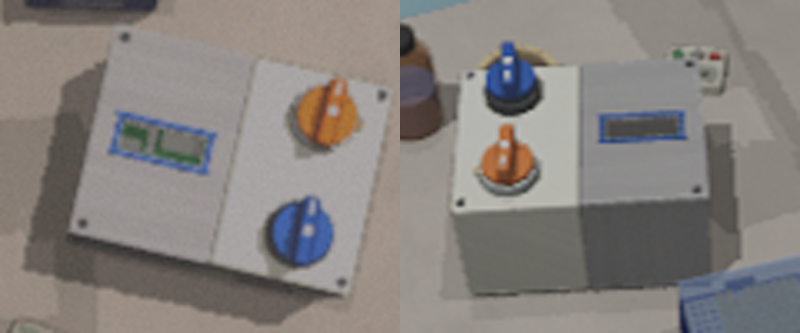

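All four carriers are in: green is visible through the slot at (125-205,130-160), and none are left on the bench. In the scene view the lower white mark on each bar is the +x-end bar mark, so the centre dot is the upper one: orange (162,257), blue (165,103). I'll re-triangulate.

```bash
python3 - <<'E'
from h import *
from scipy.optimize import least_squares
fs=lambda u,v:np.array([(u+.5)/6-.5+190,(v+.5)/6-.5+190]); ft=lambda u,v:np.array([(u+.5)/6-.5+283,(v+.5)/6-.5+130])
d=np.array([.0004,.0044,0])
for n,tp,sp in(("lock",ft(540,200),fs(162,257)),("vent",ft(494,413),fs(165,103)),("lockR",ft(550,160),fs(155,290)),("ventR",ft(503,372),fs(162,133))):
    r=least_squares(lambda p:np.r_[w2px("top",p-d/2)[0]-tp,w2px("scene",p+d/2)[0]-sp],[.5,-.2,.18]);print(n,r.x.round(4),r.fun.round(2))
print(rel([.469,-.2145,.26],[0,0,-1],hd(-11.4+90)),manip.get_obs()['q'].round(2))
E
```

```text
lock [ 0.5673 -0.2352  0.1905] [-0.29 -0.07 -0.34 -0.02]
vent [ 0.4705 -0.2139  0.2006] [0.07 0.02 0.09 0.01]
lockR [ 0.5858 -0.2411  0.1874] [0.05 0.01 0.05 0.  ]
ventR [ 0.4889 -0.2187  0.1975] [0.19 0.04 0.23 0.01]
(array([  42.7, -383.5,   13.9]), array([ 0.5, -9.7, -0.2])) [ 0.06  0.21  1.45  0.05  1.65 -1.32]
```

Bar tops come out at vent z≈0.198 and lock z≈0.190, and the axis positions agree with the canister fit (99 mm apart). Now to above the vent knob.

Request:
{"method": "apply_moves", "body": {"series": [{"x": 0, "y": -45, "z": 0, "ax": 0, "ay": -3, "az": 0}, {"x": 5, "y": -90, "z": 0, "ax": 0, "ay": -6, "az": 0}, {"x": 10, "y": -135, "z": 5, "ax": 0, "ay": -9.7, "az": 0}, {"x": 15, "y": -180, "z": 7, "ax": 0.5, "ay": -9.7, "az": -0.2}, {"x": 20, "y": -225, "z": 9, "ax": 0.5, "ay": -9.7, "az": -0.2}, {"x": 25, "y": -270, "z": 11, "ax": 0.5, "ay": -9.7, "az": -0.2}, {"x": 30, "y": -315, "z": 12, "ax": 0.5, "ay": -9.7, "az": -0.2}, {"x": 38, "y": -360, "z": 14, "ax": 0.5, "ay": -9.7, "az": -0.2}, {"x": 43, "y": -383.5, "z": 14, "ax": 0.5, "ay": -9.7, "az": -0.2}, {"x": 43, "y": -383.5, "z": 14, "ax": 0.5, "ay": -9.7, "az": -0.2}, {"x": 43, "y": -383.5, "z": 14, "ax": 0.5, "ay": -9.7, "az": -0.2}], "jaw": 0.0}}

```text
clock: 31.4
ee_pos: [0.4674, -0.219, 0.2573]
tool_rot: [0.16, 1.573, -0.165]
force: [-0.2, 0.0, -0.1]
finger_gap: 0.0444
```

```bash
python3 -c "
from h import *
print(rel([.470,-.2142,.183],[0,0,-1],hd(-11.6+90)),manip.get_obs()['q'].round(2))
t=cams.camera('top');s=cams.camera('scene')
f=lambda i:cv2.resize(i,(400,333),interpolation=cv2.INTER_CUBIC)
cv2.imwrite('pics/g5.png',np.hstack([f(t[130:230,293:413,::-1]),f(s[165:240,170:260,::-1])]))"
```

```text
(array([74.3,  5.5,  2.2]), array([-0.3, -0.5,  0.2])) [-0.66  0.04  1.73 -0.01  1.38 -2.03]
```

View pics/g5.png

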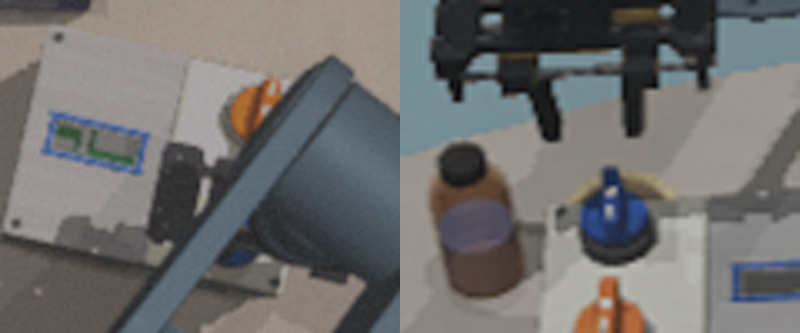

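q6 would come close to its limit when backing off, so I'll half-turn the tool first; that gives the same grasp.

Request:
{"method": "apply_moves", "body": {"series": [{"x": 0, "y": 0, "z": 0, "ax": 10, "ay": 0, "az": 0}, {"x": 0, "y": 0, "z": 0, "ax": 20, "ay": 0, "az": 0}, {"x": 0, "y": 0, "z": 0, "ax": 30, "ay": 0, "az": 0}, {"x": 0, "y": 0, "z": 0, "ax": 40, "ay": 0, "az": 0}, {"x": 0, "y": 0, "z": 0, "ax": 50, "ay": 0, "az": 0}, {"x": 0, "y": 0, "z": 0, "ax": 60, "ay": 0, "az": 0}, {"x": 0, "y": 0, "z": 0, "ax": 70, "ay": 0, "az": 0}, {"x": 0, "y": 0, "z": 0, "ax": 80, "ay": 0, "az": 0}, {"x": 0, "y": 0, "z": 0, "ax": 90, "ay": 0, "az": 0}, {"x": 0, "y": 0, "z": 0, "ax": 90, "ay": 0, "az": 0}]}}

```text
clock: 32.75
ee_pos: [0.4678, -0.2183, 0.2569]
tool_rot: [1.351, 1.11, -1.366]
force: [0.6, 0.6, 1.1]
finger_gap: 0.0442
```

Request:
{"method": "apply_moves", "body": {"series": [{"x": 0, "y": 0, "z": 0, "ax": 10, "ay": 0, "az": 0}, {"x": 0, "y": 0, "z": 0, "ax": 20, "ay": 0, "az": 0}, {"x": 0, "y": 0, "z": 0, "ax": 30, "ay": 0, "az": 0}, {"x": 0, "y": 0, "z": 0, "ax": 40, "ay": 0, "az": 0}, {"x": 0, "y": 0, "z": 0, "ax": 50, "ay": 0, "az": 0}, {"x": 0, "y": 0, "z": 0, "ax": 60, "ay": 0, "az": 0}, {"x": 0, "y": 0, "z": 0, "ax": 70, "ay": 0, "az": 0}, {"x": 0, "y": 0, "z": 0, "ax": 80, "ay": 0, "az": 0}, {"x": 0, "y": 0, "z": 0, "ax": 90, "ay": 0, "az": 0}, {"x": 0, "y": 0, "z": 0, "ax": 90, "ay": 0, "az": 0}, {"x": 0, "y": 0, "z": 0, "ax": 90, "ay": 0, "az": 0}]}}

```text
clock: 34.12
ee_pos: [0.4676, -0.2189, 0.2567]
tool_rot: [-2.108, 0.217, 2.126]
force: [0.3, -0.4, -0.1]
finger_gap: 0.0441
```

```bash
python3 -c "
from h import *
print(rel([.470,-.2142,.183],[0,0,-1],hd(-11.6-90)),manip.get_obs()['q'].round(2))"
```

```text
(array([73.6, -5.4, -2. ]), array([ 0.1,  0.5, -0.2])) [-0.66  0.04  1.73 -0.01  1.38  1.11]
```

Request:
{"method": "apply_moves", "body": {"series": [{"x": 20, "y": -5.4, "z": -2, "ax": 0, "ay": 0.5, "az": -0.2}, {"x": 45, "y": -5.4, "z": -2, "ax": 0, "ay": 0.5, "az": -0.2}, {"x": 62, "y": -5.4, "z": -2, "ax": 0, "ay": 0.5, "az": -0.2}, {"x": 73, "y": -5.4, "z": -2, "ax": 0, "ay": 0.5, "az": -0.2}, {"x": 73, "y": -5.4, "z": -2, "ax": 0, "ay": 0.5, "az": -0.2}]}}

```text
clock: 34.75
ee_pos: [0.4696, -0.2143, 0.1829]
tool_rot: [-2.112, 0.218, 2.114]
force: [-0.1, 0.4, 0.1]
finger_gap: 0.044
```

Request:
{"method": "apply_moves", "body": {"series": [{"x": 0, "y": 0, "z": 0, "ax": 0, "ay": 0, "az": 0}, {"x": 0, "y": 0, "z": 0, "ax": 0, "ay": 0, "az": 0}, {"x": 0, "y": 0, "z": 0, "ax": 0, "ay": 0, "az": 0}, {"x": 0, "y": 0, "z": 0, "ax": 0, "ay": 0, "az": 0}, {"x": 0, "y": 0, "z": 0, "ax": 0, "ay": 0, "az": 0}], "jaw": -1, "grip_force": 15}}

```text
clock: 35.38
ee_pos: [0.4701, -0.2147, 0.1839]
tool_rot: [-2.114, 0.22, 2.112]
force: [-0.3, -0.3, 2.9]
finger_gap: 0.0142
```

```bash
python3 -c "
from h import *
o=manip.get_obs();print(o['force'].round(1),o['torque'].round(2),o['finger_gap'],o['ee_pos'].round(4))"
```

```text
[-0.3 -0.3  2.9] [0.05 0.22 0.04] 0.014184575210062384 [ 0.4701 -0.2147  0.1839]
```

Gripped at 14.2 mm with almost no side force. Turning counter-clockwise.

Request:
{"method": "apply_moves", "body": {"series": [{"x": 0, "y": 0, "z": 0, "ax": -9, "ay": 0, "az": 0}, {"x": 0, "y": 0, "z": 0, "ax": -18, "ay": 0, "az": 0}, {"x": 0, "y": 0, "z": 0, "ax": -27, "ay": 0, "az": 0}, {"x": 0, "y": 0, "z": 0, "ax": -36, "ay": 0, "az": 0}, {"x": 0, "y": 0, "z": 0, "ax": -45, "ay": 0, "az": 0}, {"x": 0, "y": 0, "z": 0, "ax": -51, "ay": 0, "az": 0}, {"x": 0, "y": 0, "z": 0, "ax": -55, "ay": 0, "az": 0}, {"x": 0, "y": 0, "z": 0, "ax": -55, "ay": 0, "az": 0}, {"x": 0, "y": 0, "z": 0, "ax": -55, "ay": 0, "az": 0}]}}

```text
clock: 36.5
ee_pos: [0.4704, -0.2154, 0.1833]
tool_rot: [1.781, 0.701, -1.78]
force: [3.4, -3.7, -4.3]
finger_gap: 0.0138
```

```bash
python3 -c "
from h import *
o=manip.get_obs();print(o['force'].round(1),o['torque'].round(2),o['finger_gap'],R.from_rotvec(o['tool_rot']).as_matrix()[:,2].round(3))"
```

```text
[ 3.4 -3.7 -4.3] [-0.68 -0.45  0.06] 0.013755671070654245 [-0.729 -0.684  0.   ]
```

Request:
{"method": "apply_moves", "body": {"series": [{"x": 0, "y": 0, "z": 0, "ax": 0, "ay": 0, "az": 0}, {"x": 0, "y": 0, "z": 0, "ax": 0, "ay": 0, "az": 0}, {"x": 0, "y": 0, "z": 0, "ax": 0, "ay": 0, "az": 0}, {"x": 0, "y": 0, "z": 0, "ax": 0, "ay": 0, "az": 0}], "jaw": -0.2}}

```text
clock: 37.0
ee_pos: [0.4699, -0.2144, 0.1835]
tool_rot: [1.781, 0.704, -1.781]
force: [0.2, -0.5, 0.6]
finger_gap: 0.0348
```

```bash
python3 -c "
from h import *
o=manip.get_obs();print(o['force'].round(1),o['torque'].round(2),o['finger_gap'])
t=cams.camera('top');s=cams.camera('scene')
f=lambda i:cv2.resize(i,(400,333),interpolation=cv2.INTER_CUBIC)
cv2.imwrite('pics/g6.png',np.hstack([f(t[130:230,293:413,::-1]),f(s[175:250,180:270,::-1])]))"
```

```text
[ 0.2 -0.5  0.6] [-0.02  0.17 -0.06] 0.034835577694334624
```

View pics/g6.png

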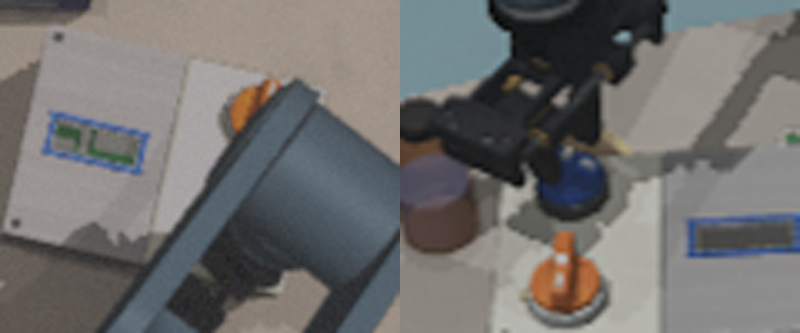

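The arm hides most of the knob, but the blue skirt at (572,195) sits lower than before. I'll follow it down 6 mm, regrip and turn clockwise; a block near 0.25 rad would show it hadn't dropped.

Request:
{"method": "apply_moves", "body": {"series": [{"x": 3, "y": 0, "z": 0, "ax": 0, "ay": 0, "az": 0}, {"x": 6, "y": 0, "z": 0, "ax": 0, "ay": 0, "az": 0}, {"x": 6, "y": 0, "z": 0, "ax": 0, "ay": 0, "az": 0}]}}

```text
clock: 37.48
ee_pos: [0.4696, -0.2143, 0.177]
tool_rot: [1.781, 0.705, -1.781]
force: [0.2, -0.3, -0.9]
finger_gap: 0.0353
```

Request:
{"method": "apply_moves", "body": {"series": [{"x": 0, "y": 0, "z": 0, "ax": 0, "ay": 0, "az": 0}, {"x": 0, "y": 0, "z": 0, "ax": 0, "ay": 0, "az": 0}, {"x": 0, "y": 0, "z": 0, "ax": 0, "ay": 0, "az": 0}, {"x": 0, "y": 0, "z": 0, "ax": 0, "ay": 0, "az": 0}], "jaw": -1, "grip_force": 10}}

```text
clock: 37.98
ee_pos: [0.4705, -0.2152, 0.1778]
tool_rot: [1.781, 0.702, -1.779]
force: [3.1, -4.6, -3.4]
finger_gap: 0.0139
```

Request:
{"method": "apply_moves", "body": {"series": [{"x": 0, "y": 0, "z": 0, "ax": 9, "ay": 0, "az": 0}, {"x": 0, "y": 0, "z": 0, "ax": 18, "ay": 0, "az": 0}, {"x": 0, "y": 0, "z": 0, "ax": 27, "ay": 0, "az": 0}, {"x": 0, "y": 0, "z": 0, "ax": 36, "ay": 0, "az": 0}, {"x": 0, "y": 0, "z": 0, "ax": 45, "ay": 0, "az": 0}, {"x": 0, "y": 0, "z": 0, "ax": 54, "ay": 0, "az": 0}, {"x": 0, "y": 0, "z": 0, "ax": 63, "ay": 0, "az": 0}, {"x": 0, "y": 0, "z": 0, "ax": 72, "ay": 0, "az": 0}, {"x": 0, "y": 0, "z": 0, "ax": 80, "ay": 0, "az": 0}, {"x": 0, "y": 0, "z": 0, "ax": 80, "ay": 0, "az": 0}]}}

```text
clock: 39.22
ee_pos: [0.4705, -0.2143, 0.1777]
tool_rot: [-1.855, 0.616, 1.851]
force: [4.9, -0.6, -1.0]
finger_gap: 0.0139
```

```bash
python3 -c "
from h import *
o=manip.get_obs();print(o['force'].round(1),o['torque'].round(2),o['finger_gap'],R.from_rotvec(o['tool_rot']).as_matrix()[:,2].round(3),o['q'].round(2))"
```

```text
[ 4.9 -0.6 -1. ] [ 0.09 -0.7  -0.06] 0.013885409362170004 [-0.801  0.598 -0.002] [-0.66  0.12  1.81  0.    1.21  1.55]
```

It's past 0.25 rad at about 0.06 N m, so the thread has caught. On to the end stop.

Request:
{"method": "apply_moves", "body": {"series": [{"x": 0, "y": 0, "z": 0, "ax": 9, "ay": 0, "az": 0}, {"x": 0, "y": 0, "z": 0, "ax": 18, "ay": 0, "az": 0}, {"x": 0, "y": 0, "z": 0, "ax": 27, "ay": 0, "az": 0}, {"x": 0, "y": 0, "z": 0, "ax": 36, "ay": 0, "az": 0}, {"x": 0, "y": 0, "z": 0, "ax": 43, "ay": 0, "az": 0}, {"x": 0, "y": 0, "z": 0, "ax": 48, "ay": 0, "az": 0}, {"x": 0, "y": 0, "z": 0, "ax": 48, "ay": 0, "az": 0}, {"x": 0, "y": 0, "z": 0, "ax": 48, "ay": 0, "az": 0}]}}

```text
clock: 40.22
ee_pos: [0.4709, -0.2142, 0.1778]
tool_rot: [-1.279, 1.162, 1.276]
force: [6.2, -0.1, -1.5]
finger_gap: 0.0138
```

```bash
python3 -c "
from h import *
o=manip.get_obs();print(o['force'].round(1),o['torque'].round(2),o['finger_gap'],R.from_rotvec(o['tool_rot']).as_matrix()[:,2].round(3),o['q'].round(2))"
```

```text
[ 6.2 -0.1 -1.5] [ 0.18 -1.   -0.04] 0.013793051064390357 [-0.093  0.996 -0.001] [-0.66  0.12  1.81  0.    1.21  2.39]
```

Vent knob at about 1.28 rad. Releasing, rising and moving to the lock knob.

Request:
{"method": "apply_moves", "body": {"series": [{"x": 0, "y": 0, "z": 0, "ax": 0, "ay": 0, "az": 0}, {"x": 0, "y": 0, "z": 0, "ax": 0, "ay": 0, "az": 0}, {"x": 0, "y": 0, "z": 0, "ax": 0, "ay": 0, "az": 0}, {"x": 0, "y": 0, "z": 0, "ax": 0, "ay": 0, "az": 0}, {"x": -25, "y": 0, "z": 0, "ax": 0, "ay": 0, "az": 0}, {"x": -50, "y": 0, "z": 0, "ax": 0, "ay": 0, "az": 0}, {"x": -80, "y": 0, "z": 0, "ax": 0, "ay": 0, "az": 0}, {"x": -80, "y": 0, "z": 0, "ax": 0, "ay": 0, "az": 0}], "jaw": 0}}

```text
clock: 41.22
ee_pos: [0.471, -0.2154, 0.26]
tool_rot: [-1.28, 1.165, 1.271]
force: [-0.6, -0.2, 0.6]
finger_gap: 0.044
```

```bash
python3 -c "
from h import *
print(rel([.567,-.2345,.257],[0,0,-1],hd(-11.6-90)),manip.get_obs()['q'].round(2))"
```

```text
(array([  3.5, -93.8, -27.7]), array([-73.2,  -0.3,   0. ])) [-0.66  0.03  1.73 -0.    1.38  2.39]
```

Request:
{"method": "apply_moves", "body": {"series": [{"x": 0, "y": -12, "z": -4, "ax": -9, "ay": 0, "az": 0}, {"x": 0, "y": -24, "z": -8, "ax": -18, "ay": 0, "az": 0}, {"x": 0, "y": -36, "z": -12, "ax": -27, "ay": 0, "az": 0}, {"x": 0, "y": -48, "z": -16, "ax": -36, "ay": 0, "az": 0}, {"x": 0, "y": -60, "z": -20, "ax": -45, "ay": 0, "az": 0}, {"x": 0, "y": -75, "z": -24, "ax": -54, "ay": 0, "az": 0}, {"x": 3, "y": -90, "z": -27, "ax": -64, "ay": 0, "az": 0}, {"x": 3.5, "y": -93.8, "z": -27.7, "ax": -73.2, "ay": -0.3, "az": 0}, {"x": 3.5, "y": -93.8, "z": -27.7, "ax": -73.2, "ay": -0.3, "az": 0}, {"x": 3.5, "y": -93.8, "z": -27.7, "ax": -73.2, "ay": -0.3, "az": 0}]}}

```text
clock: 42.48
ee_pos: [0.5653, -0.2334, 0.2531]
tool_rot: [-2.107, 0.215, 2.116]
force: [0.3, 0.3, 0.3]
finger_gap: 0.0442
```

```bash
python3 -c "
from h import *
print(rel([.567,-.2345,.176],[0,0,-1],hd(-11.6-90)),manip.get_obs()['q'].round(2))
t=cams.camera('top');s=cams.camera('scene')
f=lambda i:cv2.resize(i,(400,333),interpolation=cv2.INTER_CUBIC)
cv2.imwrite('pics/g7.png',np.hstack([f(t[130:230,293:413,::-1]),f(s[175:250,180:270,::-1])]))"
```

```text
(array([77.1,  1. , -2.3]), array([-0.2,  0.3,  0.2])) [-0.59  0.25  1.49  0.    1.4   1.19]
```

View pics/g7.png

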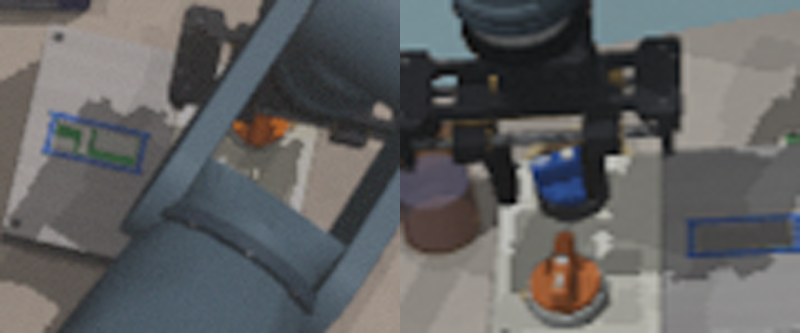

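The blue bar now lies across (560,178), and the fingers at (505,190) and (595,190) straddle the orange bar at (567,250). Down and grip.

Request:
{"method": "apply_moves", "body": {"series": [{"x": 20, "y": 1, "z": -2.3, "ax": 0, "ay": 0.3, "az": 0.2}, {"x": 45, "y": 1, "z": -2.3, "ax": 0, "ay": 0.3, "az": 0.2}, {"x": 66, "y": 1, "z": -2.3, "ax": 0, "ay": 0.3, "az": 0.2}, {"x": 77, "y": 1, "z": -2.3, "ax": 0, "ay": 0.3, "az": 0.2}, {"x": 77, "y": 1, "z": -2.3, "ax": 0, "ay": 0.3, "az": 0.2}]}}

```text
clock: 43.2
ee_pos: [0.5672, -0.2346, 0.1765]
tool_rot: [-2.115, 0.217, 2.114]
force: [-0.2, -0.3, 0.8]
finger_gap: 0.0444
```

Request:
{"method": "apply_moves", "body": {"series": [{"x": 0, "y": 0, "z": 0, "ax": 0, "ay": 0, "az": 0}, {"x": 0, "y": 0, "z": 0, "ax": 0, "ay": 0, "az": 0}, {"x": 0, "y": 0, "z": 0, "ax": 0, "ay": 0, "az": 0}, {"x": 0, "y": 0, "z": 0, "ax": 0, "ay": 0, "az": 0}, {"x": 0, "y": 0, "z": 0, "ax": 0, "ay": 0, "az": 0}], "jaw": -1, "grip_force": 25}}

```text
clock: 43.82
ee_pos: [0.568, -0.2356, 0.1777]
tool_rot: [-2.119, 0.219, 2.113]
force: [-0.0, -4.3, 2.1]
finger_gap: 0.0136
```

Request:
{"method": "apply_moves", "body": {"series": [{"x": 0, "y": 0, "z": 0, "ax": 9, "ay": 0, "az": 0}, {"x": 0, "y": 0, "z": 0, "ax": 18, "ay": 0, "az": 0}, {"x": 0, "y": 0, "z": 0, "ax": 27, "ay": 0, "az": 0}, {"x": 0, "y": 0, "z": 0, "ax": 36, "ay": 0, "az": 0}, {"x": 0, "y": 0, "z": 0, "ax": 45, "ay": 0, "az": 0}, {"x": 0, "y": 0, "z": 0, "ax": 54, "ay": 0, "az": 0}, {"x": 0, "y": 0, "z": 0, "ax": 63, "ay": 0, "az": 0}, {"x": 0, "y": 0, "z": 0, "ax": 72, "ay": 0, "az": 0}, {"x": 0, "y": 0, "z": 0, "ax": 72, "ay": 0, "az": 0}, {"x": 0, "y": 0, "z": 0, "ax": 72, "ay": 0, "az": 0}, {"x": 0, "y": 0, "z": 0, "ax": 72, "ay": 0, "az": 0}]}}

```text
clock: 45.2
ee_pos: [0.5687, -0.2349, 0.1777]
tool_rot: [-1.297, 1.152, 1.289]
force: [5.6, -1.7, 1.8]
finger_gap: 0.0141
```

```bash
python3 -c "
from h import *
o=manip.get_obs();print(o['force'].round(1),o['torque'].round(2),o['finger_gap'],R.from_rotvec(o['tool_rot']).as_matrix()[:,2].round(3),o['q'].round(2))"
```

```text
[ 5.6 -1.7  1.8] [-0.21 -0.74 -0.04] 0.014084181491368366 [-0.114  0.993 -0.003] [-0.58  0.32  1.56  0.    1.25  2.44]
```

Request:
{"method": "apply_moves", "body": {"series": [{"x": 0, "y": 0, "z": 0, "ax": 0, "ay": 0, "az": 0}, {"x": 0, "y": 0, "z": 0, "ax": 0, "ay": 0, "az": 0}, {"x": 0, "y": 0, "z": 0, "ax": 0, "ay": 0, "az": 0}, {"x": 0, "y": 0, "z": 0, "ax": 0, "ay": 0, "az": 0}, {"x": -25, "y": 0, "z": 0, "ax": 0, "ay": 0, "az": 0}, {"x": -60, "y": 0, "z": 0, "ax": 0, "ay": 0, "az": 0}, {"x": -110, "y": 0, "z": 0, "ax": 0, "ay": 0, "az": 0}, {"x": -130, "y": 0, "z": 50, "ax": 0, "ay": 0, "az": 0}, {"x": -130, "y": 0, "z": 110, "ax": 0, "ay": 0, "az": 0}, {"x": -130, "y": 0, "z": 170, "ax": 0, "ay": 0, "az": 0}, {"x": -130, "y": 0, "z": 230, "ax": 0, "ay": 0, "az": 0}, {"x": -130, "y": 0, "z": 290, "ax": 0, "ay": 0, "az": 0}], "jaw": 0}}

```text
clock: 46.7
ee_pos: [0.5347, 0.0554, 0.3067]
tool_rot: [-1.292, 1.155, 1.289]
force: [0.1, 0.6, 0.5]
finger_gap: 0.0438
```

Request:
{"method": "apply_moves", "body": {"series": [{"x": 0, "y": 0, "z": 50, "ax": 0, "ay": 0, "az": 0}, {"x": 0, "y": 0, "z": 100, "ax": 0, "ay": 0, "az": 0}, {"x": 0, "y": 0, "z": 150, "ax": 0, "ay": 0, "az": 0}, {"x": 0, "y": 0, "z": 150, "ax": 0, "ay": 0, "az": 0}, {"x": 0, "y": 0, "z": 150, "ax": 0, "ay": 0, "az": 0}]}}

```text
clock: 47.32
ee_pos: [0.5208, 0.1839, 0.3059]
tool_rot: [-1.299, 1.129, 1.317]
force: [0.3, 0.1, 0.2]
finger_gap: 0.0441
```

```bash
python3 -c "
from h import *
t=cams.camera('top');s=cams.camera('scene');print(green(t),green(s,'scene'))
f=lambda i:cv2.resize(i,(400,333),interpolation=cv2.INTER_CUBIC)
cv2.imwrite('pics/g8.png',np.hstack([f(t[130:230,283:403,::-1]),f(s[190:290,185:305,::-1])]))"
```

```text
[] []
```

View pics/g8.png

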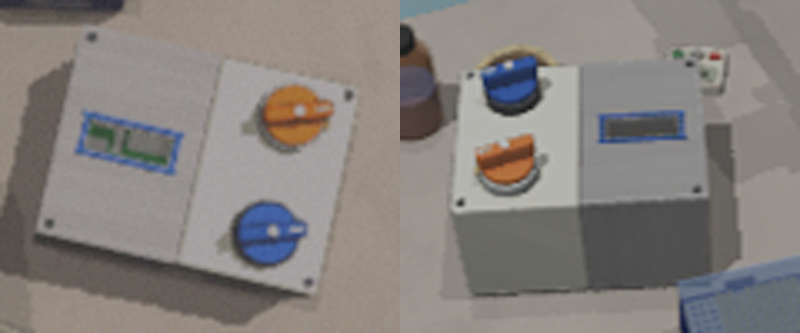

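Both bars are turned about 70-75° clockwise: pointers at orange (325,107) and blue (300,230). The carriers are inside and the bench is clear, so I'll hand in.

```bash
python3 -c "
from cell import manip
print(manip.hand_in())"
```

```text
the job is handed in; nothing more can be done
None
```

The job is done and handed in at about 47 s on the robot's clock; the hand-in gives no verdict.

- **Carriers:** All four green carriers went through the slot at about 60° tilt with almost no contact force. The last pictures show none on the bench or deck, and green plates can be seen through the slot. I could not measure how they lie in the chamber, and I left the black and red look-alikes alone.
- **Vent knob (blue):** I backed it off to about -0.95 rad, loosened the grip so it dropped, then turned it clockwise to about 1.28 rad. The arm hid most of the drop. I take it as caught because the knob turned past its 0.25 rad block with almost no torque.
- **Lock knob (orange):** I turned it clockwise to about 1.25 rad. After release it still sat at roughly 1.2 rad in the picture, past its detent.

**Camera disagreement:** The two cameras differed by about 4 mm, so I used averaged positions, and every grasp held on those. I did not measure how far the bystanders moved, but nothing near the canister looked shifted in the last picture.

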